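# Shingle the model roof and close its vent

### The job

Take the hose clamp off the vent stub and put it in the blue tray, and lay all the loose wooden shingles on the model roof between the black lines, red tail downhill: the first flat on the board with its tail edge on the lowest blue line, each next one with its tail edge on the next blue line up, lapping over the head of the one below. Then build the vent on the stub: black seal first, then the aluminium spacer, then the orange cap, each fully down. Leave everything else on the bench where it is, and put right any piece that gets knocked out of place.

Things in the scene. Friction and masses are not known exactly. Their poses are not given: they have to be found in the camera images.
- deck: plain plywood board of the model roof, 318 mm up the slope by 260 mm across, fixed on a low frame. Its x axis runs up the slope (away from the robot's side), y across, z square off the board; it rises at 0.25 rad (14 degrees). The origin is on the board's top face at its low edge, about 30 mm above the table. The frame stands anywhere within a few cm and is turned up to 0.2 rad.
- tray_in (a point): centre of the inner floor of the open blue plastic parts tray (fixed, 130 x 130 x 35 mm high, walls and floor 4 mm), axes along its sides, z up; inside measures 122 x 122 mm, walls rise 31 mm above it
- vent_base (a point): middle of the level top (80 x 80 mm) of the white vent block that stands out of the deck, 145 mm to the left (+y of the deck) of the shingle column; a fixed upright steel stub of 16 mm diameter rises 50 mm from this point. z is up.
- clamp_center (a point): steel hose clamp, a ring of 60 mm outside and 50 mm inside diameter, 14 mm high, lying round the vent stub at the start; the point is the ring's centre at half height. Its dark screw housing sticks out to 40 mm from the centre on its own +y side (22 mm wide along x), so grip it across its x axis, or by the wall
- seal_center (a point): black rubber seal ring, 60 mm outside, 26 mm hole, 12 mm high; point at its centre, half-way up; z up
- spacer_center (a point): bare aluminium spacer ring, 50 mm outside, 26 mm hole, 20 mm high; point at its centre, half-way up; z up
- cap_center (a point): orange vent cap with a white dot on top, 62 mm diameter, 30 mm high, closed on top with a 26 mm hole 24 mm deep in its underside; point at its centre, half-way up; z up (right way up)
- line1 (a point): blue line 1 across the deck (lowest), middle of the shingle column, on the board's top face; axes as the deck: x up the slope, y across, z off the board. Two thin black lines 66 mm apart mark the column's sides
- line2 (a point): blue line 2 across the deck (65 mm up the slope from line 1), middle of the shingle column, on the board's top face; axes as the deck: x up the slope, y across, z off the board. Two thin black lines 66 mm apart mark the column's sides
- line3 (a point): blue line 3 across the deck (130 mm up the slope from line 1), middle of the shingle column, on the board's top face; axes as the deck: x up the slope, y across, z off the board. Two thin black lines 66 mm apart mark the column's sides
- line4 (a point): blue line 4 across the deck (195 mm up the slope from line 1), middle of the shingle column, on the board's top face; axes as the deck: x up the slope, y across, z off the board. Two thin black lines 66 mm apart mark the column's sides
- shingle1_center (a point): flat stiff wooden shingle, 100 long x 60 wide x 10 mm thick, all alike (3 or 4 are there; None if absent); point at its centre, half-way through its thickness. x runs along its length from the tail to the head, y across, z out of its upper face (red band side). Lapped on the one below, its head edge rests on the board and it leans 0.15 rad from the board, tail middle about 20 mm off the board
- shingle1_tail (a point): middle of the same shingle's tail edge (the end with the red painted band, at -50 mm along its x), half-way through its thickness; same axes
- shingle2_center (a point): flat stiff wooden shingle, 100 long x 60 wide x 10 mm thick, all alike (3 or 4 are there; None if absent); point at its centre, half-way through its thickness. x runs along its length from the tail to the head, y across, z out of its upper face (red band side). Lapped on the one below, its head edge rests on the board and it leans 0.15 rad from the board, tail middle about 20 mm off the board
- shingle2_tail (a point): middle of the same shingle's tail edge (the end with the red painted band, at -50 mm along its x), half-way through its thickness; same axes
- shingle3_center (a point): flat stiff wooden shingle, 100 long x 60 wide x 10 mm thick, all alike (3 or 4 are there; None if absent); point at its centre, half-way through its thickness. x runs along its length from the tail to the head, y across, z out of its upper face (red band side). Lapped on the one below, its head edge rests on the board and it leans 0.15 rad from the board, tail middle about 20 mm off the board
- shingle3_tail (a point): middle of the same shingle's tail edge (the end with the red painted band, at -50 mm along its x), half-way through its thickness; same axes
- shingle4_center (a point): flat stiff wooden shingle, 100 long x 60 wide x 10 mm thick, all alike (3 or 4 are there; None if absent); point at its centre, half-way through its thickness. x runs along its length from the tail to the head, y across, z out of its upper face (red band side). Lapped on the one below, its head edge rests on the board and it leans 0.15 rad from the board, tail middle about 20 mm off the board
- shingle4_tail (a point): middle of the same shingle's tail edge (the end with the red painted band, at -50 mm along its x), half-way through its thickness; same axes
- mug: white mug, 80 mm wide, 90 mm high; a bystander to be left alone; origin at the underside
- screwdriver: yellow-handled screwdriver, about 200 mm long; a bystander to be left alone; origin at the underside

How it is judged (in metres and radians):
On the way, in this order (a step that is already met when the one before it is completed fails the run):
1. the clamp is in the tray and every shingle is laid on its own line, lapping the one below (x of clamp_center in the frame of tray_in between -0.06 and 0.06 m and y of clamp_center in the frame of tray_in between -0.06 and 0.06 m and z of clamp_center in the frame of tray_in between -0.002 and 0.026 m and y of shingle1_tail in the frame of line1 between -0.01 and 0.01 m and angle between the y axis of each of shingle1_center, shingle2_center, shingle3_center, shingle4_center and the y axis of line1, either way round below 0.14 rad and ((x of shingle1_tail in the frame of line1 between -0.007 and 0.007 m and z of shingle1_tail in the frame of line1 between -0.001 and 0.01 m) or (x of shingle1_tail in the frame of line2 between -0.007 and 0.007 m and z of shingle1_tail in the frame of line2 between 0.0162 and 0.0255 m) or (x of shingle1_tail in the frame of line3 between -0.007 and 0.007 m and z of shingle1_tail in the frame of line3 between 0.0162 and 0.0255 m) or (x of shingle1_tail in the frame of line4 between -0.007 and 0.007 m and z of shingle1_tail in the frame of line4 between 0.0162 and 0.0255 m)) and y of shingle2_tail in the frame of line1 between -0.01 and 0.01 m and ((x of shingle2_tail in the frame of line1 between -0.007 and 0.007 m and z of shingle2_tail in the frame of line1 between -0.001 and 0.01 m) or (x of shingle2_tail in the frame of line2 between -0.007 and 0.007 m and z of shingle2_tail in the frame of line2 between 0.0162 and 0.0255 m) or (x of shingle2_tail in the frame of line3 between -0.007 and 0.007 m and z of shingle2_tail in the frame of line3 between 0.0162 and 0.0255 m) or (x of shingle2_tail in the frame of line4 between -0.007 and 0.007 m and z of shingle2_tail in the frame of line4 between 0.0162 and 0.0255 m)) and y of shingle3_tail in the frame of line1 between -0.01 and 0.01 m and ((x of shingle3_tail in the frame of line1 between -0.007 and 0.007 m and z of shingle3_tail in the frame of line1 between -0.001 and 0.01 m) or (x of shingle3_tail in the frame of line2 between -0.007 and 0.007 m and z of shingle3_tail in the frame of line2 between 0.0162 and 0.0255 m) or (x of shingle3_tail in the frame of line3 between -0.007 and 0.007 m and z of shingle3_tail in the frame of line3 between 0.0162 and 0.0255 m) or (x of shingle3_tail in the frame of line4 between -0.007 and 0.007 m and z of shingle3_tail in the frame of line4 between 0.0162 and 0.0255 m)) and y of shingle4_tail in the frame of line1 between -0.01 and 0.01 m and ((x of shingle4_tail in the frame of line1 between -0.007 and 0.007 m and z of shingle4_tail in the frame of line1 between -0.001 and 0.01 m) or (x of shingle4_tail in the frame of line2 between -0.007 and 0.007 m and z of shingle4_tail in the frame of line2 between 0.0162 and 0.0255 m) or (x of shingle4_tail in the frame of line3 between -0.007 and 0.007 m and z of shingle4_tail in the frame of line3 between 0.0162 and 0.0255 m) or (x of shingle4_tail in the frame of line4 between -0.007 and 0.007 m and z of shingle4_tail in the frame of line4 between 0.0162 and 0.0255 m)) and distance between shingle1_tail and shingle2_tail above 0.045 m and distance between each of shingle1_tail, shingle2_tail and shingle3_tail above 0.045 m and distance between each of shingle1_tail, shingle2_tail, shingle3_tail and shingle4_tail above 0.045 m), for 0.2 s.
2. the seal is down on the vent block, round the stub (z of seal_center in the frame of vent_base between 0.002 and 0.01 m and horizontal distance between seal_center and vent_base below 0.008 m and angle between seal_center's own z axis and vertical below 0.12 rad), for 0.2 s.
3. the spacer is down on the seal, round the stub (all of step 2 and z of spacer_center in the frame of vent_base between 0.018 and 0.026 m and horizontal distance between spacer_center and vent_base below 0.008 m and angle between spacer_center's own z axis and vertical below 0.12 rad), for 0.2 s.
At the end, for the whole second after the job is handed in: Clamp in the tray; each shingle's tail edge within 7 mm of its own line, filled from the lowest, within 10 mm of mid-column and 0.14 rad of square, lowest flat, the others lapped on the one below; seal, spacer, cap stacked level in order, within 4 mm of seated height; all at rest (all of step 1 and all of step 3 and z of cap_center in the frame of vent_base between 0.043 and 0.051 m and horizontal distance between cap_center and vent_base below 0.008 m and angle between cap_center's own z axis and vertical below 0.12 rad and linear speed of each of shingle1, shingle2, shingle3, shingle4, seal, spacer, cap, clamp below 0.02 m/s); the robot touches nothing.
It fails at once if a bystander (mug, screwdriver) is moved more than 4 cm (distance of any of mug, screwdriver from where it was at the start of the episode above 0.04 m).
Of shingle1, shingle2, shingle3, shingle4 only 3 to 4 are there at a start; the rules pass over those that are not, and their reading is None.
At some moment in a run one of shingle1, shingle2, shingle3, shingle4, seal, spacer, cap may be knocked a few centimetres aside while the robot is not near it.
It also fails if it takes over 210 s, if anything falls off the work surface, if the arm or the gripper's body presses on something with over 40 N, if the wrist force passes 120 N, or if a joint passes its speed limit or range.

### The arm

A 7-joint arm with a two-finger parallel gripper is mounted at the origin on the work surface. World frame = base frame: x ahead of the robot, y to its left, z up, the work surface at z = 0. Lengths are in mm, angles in rad, forces in N, time in s.
With the tool pointing down it reaches from about 400 to 925 mm from the base axis. Payload 5.6 kg.
Tool frame: the origin (TCP) lies midway between the tips of the shut fingers; the grasp point (between the pads) lies 19 mm behind it; z points along the fingers, y is the line along which they close (so a half turn about z gives the same grasp; the last joint's range is limited). The gripper opens to 85 mm and grips with 20 to 120 N. Pads are 22 mm wide; open, the fingers measure 114 mm over their backs; the gripper's body (76 mm by 85 mm) begins 54 mm behind the grasp point. The pads swing forward as they close: fully open they stand 13 mm farther back than shut.
Start: joints at [-1.337, 0.468, -0.012, 1.603, 0.006, 1.071, -0.056], TCP at [177.672, 625.253, 231.29] pointing down, gripper open.
Joint ranges: [-2.53, 2.53], [-0.31, 2.02], [-1.57, 1.55], [0.28, 2.44], [-1.29, 4.43], [0.15, 1.84], [-2.92, 2.92]. Speed limits (rad/s): [2.57, 2.57, 3.14, 3.14, 3.14, 3.14, 3.14].

### API

Orientations are given as a unit quaternion [w, x, y, z].
In Python, from station import robot gives the robot as it stands.
- The arm moves only by the tool step_arm, never from a script. Its argument "series" is a list of rows, each an object of numbers: "x", "y", "z": the shift along the tool's x, y, z as a fraction of full scale; "ax", "ay", "az": the turn, a rotation vector about the tool's x, y, z as a fraction of full scale; "hand": the gripper command: -1 is shut, 1 is fully open, values between are in proportion. A call has 1 to 10 rows; each row shifts and turns the commanded pose from where the row before left it, along the tool's axes as they then stand; what a row does not reach is not made up. Full scale, the value 1, is 30 cm for a shift and 180 degrees for a turn. A row lasts 1/8 s, in which the tool goes at most 62.5 mm and 10.7 degrees, less where a joint would pass 70% of its speed; a pose out of reach is approached as far as the arm can. A call with a number of a shift or a turn outside -1 to 1 is refused whole. A call with a gripper value outside its range is refused whole. The fingers move at their own pace and stop on an object; "squeeze" is the grip in N (left out, the last holds). Time passes only in rows, so rows that do not move let the fingers close. It gives the time, the measured TCP pose, the force, the opening and the grip force at its end, in the units of the state.
- robot.sense(): the state, without advancing time (a new reading comes with each control period).
- robot.snapshot(name): name is "scene" or "side" or "wrist"; returns a dict with "pixels" (420x560x3 uint8, red, green, blue), "fx", "fy", "cx", "cy" (pixels), "cam_to_world" (4x4, takes a point from camera to world coordinates); the wrist camera has in their place "T_tool_cam" (4x4, takes a point from camera to tool coordinates, whose origin is the TCP and whose axes are the flange's). Camera axes: x right, y up, looking along -z (the intrinsics and any distortion apply to the point x, -y, -z); pixel columns grow to the right and rows downward; lengths in mm; the calibration is good to about 2 mm. A picture is of the moment at which its call begins: read the wrist's pose just before it. There is no depth.
- robot.close_job(): hands the job in; it is judged then, once.
The state is a dict: "time_s": time; "qpos": joint angles; "joint_velocities": joint speeds; "joint_efforts": joint torques, N m; "position": TCP position; "tool_rot": TCP orientation; "ft_force": force on the tool from outside, world axes, zero at the start; "wrist_torque": the same for the moment, N m; "grip_width": finger opening in mm; "finger_force": force on a finger pad.
Only numpy, scipy, OpenCV 4.12 (cv2) and the standard library are available. Lean on these libraries where they do the work, as an engineer would, in place of code of your own. Each camera call takes 0.05 s, during which the arm holds its last target. There are 200 camera calls.

## Working session

There is one attempt and no reset: what is moved stays moved. The work goes in short steps, Python scripts to look and compute and a tool call to move; the robot and the scene stay as the last step left them, time stands still between calls to the robot, and variables do not carry over. Pictures are saved under pics/ and viewed, at most 14 in all, crops included, and the job is handed in when it is done.

Besides the shell and the picture viewer there is one more tool, called after "Call:" by a JSON object that holds its "fn" and its "kwargs". step_arm: Moves the arm, as the interface text tells. Shift numbers are shares of 30 cm and turn numbers shares of 180 degrees, none past 1 either way. Its arguments: {"type":"object","properties":{"series":{"type":"array","items":{"type":"object","properties":{"x":{"type":"number","minimum":-1,"maximum":1},"y":{"type":"number","minimum":-1,"maximum":1},"z":{"type":"number","minimum":-1,"maximum":1},"ax":{"type":"number","minimum":-1,"maximum":1},"ay":{"type":"number","minimum":-1,"maximum":1},"az":{"type":"number","minimum":-1,"maximum":1},"hand":{"type":"number"}}}},"squeeze":{"type":"number"}},"required":["series"]}

```bash
ls; mkdir -p pics; cat > h.py <<'E'
import numpy as np, cv2
from station import robot
def snap(name, fn):
    s=robot.sense(); d=robot.snapshot(name)
    cv2.imwrite('pics/'+fn+'.png', d['pixels'][:,:,::-1])
    if name=='wrist':
        w,x,y,z=s['tool_rot']
        from scipy.spatial.transform import Rotation as R
        T=np.eye(4);T[:3,:3]=R.from_quat([x,y,z,w]).as_matrix();T[:3,3]=s['position']
        d['cam_to_world']=T@np.array(d['T_tool_cam'])
    np.savez('pics/'+fn+'.npz',T=np.array(d['cam_to_world']),k=np.array([d['fx'],d['fy'],d['cx'],d['cy']]),**({'dist':np.array(d['distortion'])} if 'distortion' in d else {}))
    return d
def ray(fn,u,v):
    d=np.load('pics/'+fn+'.npz');fx,fy,cx,cy=d['k'];T=d['T']
    r=T[:3,:3]@np.array([(u-cx)/fx,-(v-cy)/fy,-1]);return T[:3,3],r
def onz(fn,u,v,z):
    o,r=ray(fn,u,v);return o+r*(z-o[2])/r[2]
def tri(*obs):
    A=np.zeros((3,3));b=np.zeros(3)
    for fn,u,v in obs:
        o,r=ray(fn,u,v);r/=np.linalg.norm(r);P=np.eye(3)-np.outer(r,r);A+=P;b+=P@o
    return np.linalg.solve(A,b)
def proj(fn,p):
    d=np.load('pics/'+fn+'.npz');fx,fy,cx,cy=d['k'];c=np.linalg.inv(d['T'])@np.append(p,1)
    return np.array([cx+fx*c[0]/-c[2],cy-fy*c[1]/-c[2]])
E
python3 - <<'E'
from h import *
for n in('scene','side','wrist'):
    d=snap(n,n+'0');print(n,d.keys(),d['fx'],d['fy'],d['cx'],d['cy']);print(np.round(d['cam_to_world'],3))
    for k in d:
        if k not in('pixels','cam_to_world'):print(k,np.round(d[k],3))
    im=d['pixels'][:,:,::-1]
    cv2.imwrite('pics/%sL.png'%n,cv2.resize(im,(800,600),interpolation=cv2.INTER_CUBIC))
print(robot.sense())
E
```

```text
pics
scene dict_keys(['pixels', 'fx', 'fy', 'cx', 'cy', 'cam_to_world']) 459.93325802499254 459.93325802499254 279.510448149763 205.31279604086782
[[-7.560000e-01 -4.560000e-01  4.700000e-01  1.087665e+03]
 [ 6.550000e-01 -5.310000e-01  5.380000e-01  6.872990e+02]
 [ 4.000000e-03  7.140000e-01  7.000000e-01  9.439050e+02]
 [ 0.000000e+00  0.000000e+00  0.000000e+00  1.000000e+00]]
fx 459.933
fy 459.933
cx 279.51
cy 205.313
side dict_keys(['pixels', 'fx', 'fy', 'cx', 'cy', 'cam_to_world']) 519.4881441992425 519.4881441992425 269.1426109130994 212.28809539320363
[[ 9.550000e-01  1.670000e-01 -2.450000e-01  1.229840e+02]
 [-2.960000e-01  5.280000e-01 -7.960000e-01 -1.291341e+03]
 [-4.000000e-03  8.330000e-01  5.530000e-01  1.017163e+03]
 [ 0.000000e+00  0.000000e+00  0.000000e+00  1.000000e+00]]
fx 519.488
fy 519.488
cx 269.143
cy 212.288
wrist dict_keys(['pixels', 'fx', 'fy', 'cx', 'cy', 'T_tool_cam', 'cam_to_world']) 291.33063278599934 291.33063278599934 284.56279625399816 210.0640819635011
[[ 2.74000e-01 -9.28000e-01 -2.54000e-01  1.14297e+02]
 [ 9.62000e-01  2.64000e-01  7.40000e-02
[... 442 characters left out ...]
581,  0.46821857, -0.01157764,  1.60340759,  0.00598142,
        1.07138663, -0.05630475]), 'joint_velocities': array([ 0.00130378, -0.00412186, -0.00055107, -0.00212021, -0.00155602,
       -0.0015096 , -0.00133874]), 'joint_efforts': array([ 6.95058297e-04, -5.32798719e+01,  2.14493112e-02, -2.51555336e+01,
        1.14277881e-02,  5.53571052e-03,  2.79046913e-05]), 'position': array([177.57898624, 624.83128465, 230.53064257]), 'tool_rot': array([-4.58668100e-05,  1.38003997e-01,  9.90431430e-01, -6.91403177e-04]), 'ft_force': array([-0.11922034,  0.40985556, -0.05694794]), 'wrist_torque': array([ 0.00273537, -0.01096367,  0.01062951]), 'finger_force': 0.0, 'grip_width': 85.36997378840485}
```

View pics/sceneL.png

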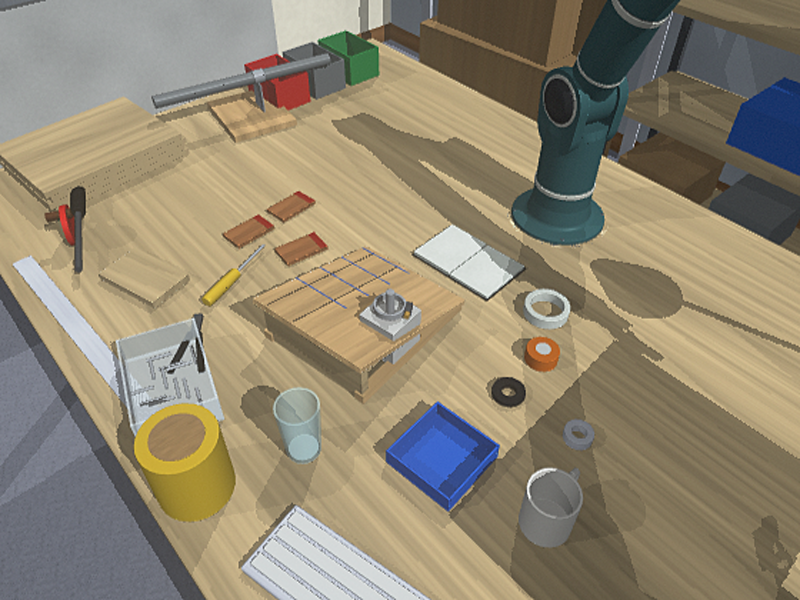

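View pics/sideL.png

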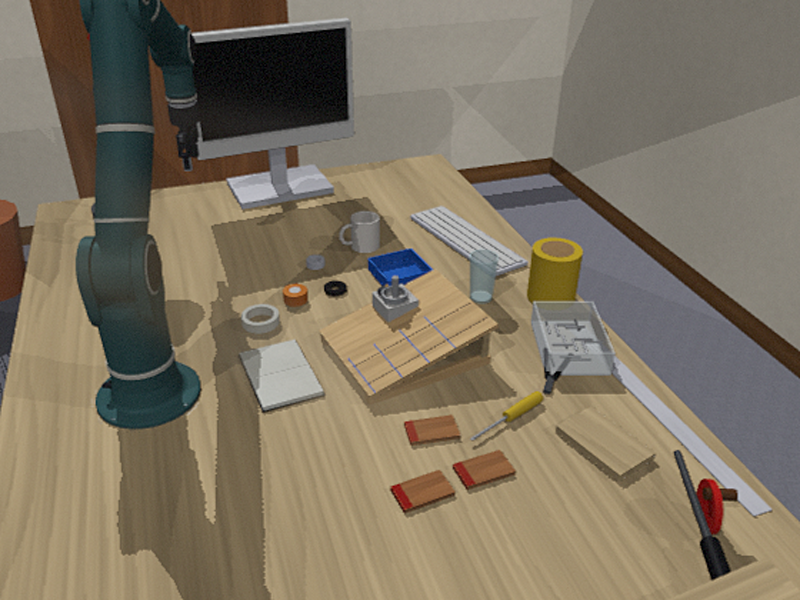

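The scene shows three shingles (no fourth), the roof with the clamp on its stub, the tray, seal, spacer and cap. I'll make rough estimates and then look from close by.

```bash
python3 - <<'E'
from h import *
s=1.42857
def o(a,b):return ('scene0',a[0]/s,a[1]/s),('side0',b[0]/s,b[1]/s)
for n,a,b in [('stub',(391,293),(396,280)),('deck farL?',(364,395),(434,274)),('decklowright',(365,249),(372,391)),('deckhighright',(252,298),(496,323)),('decklowleft',(463,293),(322,331)),
 ('seal',(508,390),(335,288)),('spacer',(579,434),(316,260)),('cap',(543,349),(295,289)),
 ('shA tail',(311,204),(403,494)),('shA',(291,206),(423,490)),('shB',(249,231),(484,469)),('shC',(301,247),(432,430))]:
    print(n,np.round(tri(*o(a,b)),0))
for n,a in [('tray',(442,450))]: print(n,np.round(onz('scene0',a[0]/s,a[1]/s,4)),np.round(onz('side0',400/s,268/s,4)))
E
```

```text
stub [561.  58. 138.]
deck farL? [698. 159.  69.]
decklowright [ 440. -168.   26.]
deckhighright [ 733. -122.  103.]
decklowleft [385.  67.  31.]
seal [471. 276.   2.]
spacer [454. 418.   9.]
cap [367. 265.  25.]
shA tail [ 417. -415.   -8.]
shA [ 458. -428.    1.]
shB [ 582. -413.    0.]
shC [ 526. -288.    2.]
tray [645. 289.   4.] [660. 316.   4.]
```

```bash
python3 - <<'E'
from h import *
print(np.round(proj('wrist0',[500,100,0])),np.round(proj('wrist0',[300,600,0])))
E
```

```text
[ 41. 446.] [291. 271.]
```

Call:
{"fn": "step_arm", "kwargs": {"series": [{"x": -0.136, "y": -0.13, "z": -0.047}, {"x": -0.136, "y": -0.13, "z": -0.047}, {"x": -0.136, "y": -0.13, "z": -0.047}, {"x": -0.136, "y": -0.13, "z": -0.047}, {"x": -0.136, "y": -0.13, "z": -0.047}, {"x": -0.136, "y": -0.13, "z": -0.047}, {"x": -0.136, "y": -0.13, "z": -0.047}, {"x": -0.136, "y": -0.13, "z": -0.047}, {"x": -0.136, "y": -0.13, "z": -0.047}, {"x": -0.136, "y": -0.13, "z": -0.047}]}}

```text
$.series[0]: bad value
```

Call:
{"fn": "step_arm", "kwargs": {"series": [{"x": -0.136, "y": -0.13, "z": -0.047}, {"x": -0.136, "y": -0.13, "z": -0.047}, {}, {}]}}

```text
$.series[0]: bad value
```

```bash
python3 - <<'E'
from h import *
print(robot.sense())
d=snap('wrist','w1');cv2.imwrite('pics/w1L.png',cv2.resize(d['pixels'][:,:,::-1],(800,600),interpolation=cv2.INTER_CUBIC))
E
```

```text
{'time_s': 0.15, 'qpos': array([-1.33700581,  0.46821857, -0.01157764,  1.60340759,  0.00598142,
        1.07138663, -0.05630475]), 'joint_velocities': array([ 0.00130378, -0.00412186, -0.00055107, -0.00212021, -0.00155602,
       -0.0015096 , -0.00133874]), 'joint_efforts': array([ 6.95058297e-04, -5.32798719e+01,  2.14493112e-02, -2.51555336e+01,
        1.14277881e-02,  5.53571052e-03,  2.79046913e-05]), 'position': array([177.57898624, 624.83128465, 230.53064257]), 'tool_rot': array([-4.58668100e-05,  1.38003997e-01,  9.90431430e-01, -6.91403177e-04]), 'ft_force': array([-0.11922034,  0.40985556, -0.05694794]), 'wrist_torque': array([ 0.00273537, -0.01096367,  0.01062951]), 'finger_force': 0.0, 'grip_width': 85.36997378840485}
```

View pics/w1L.png

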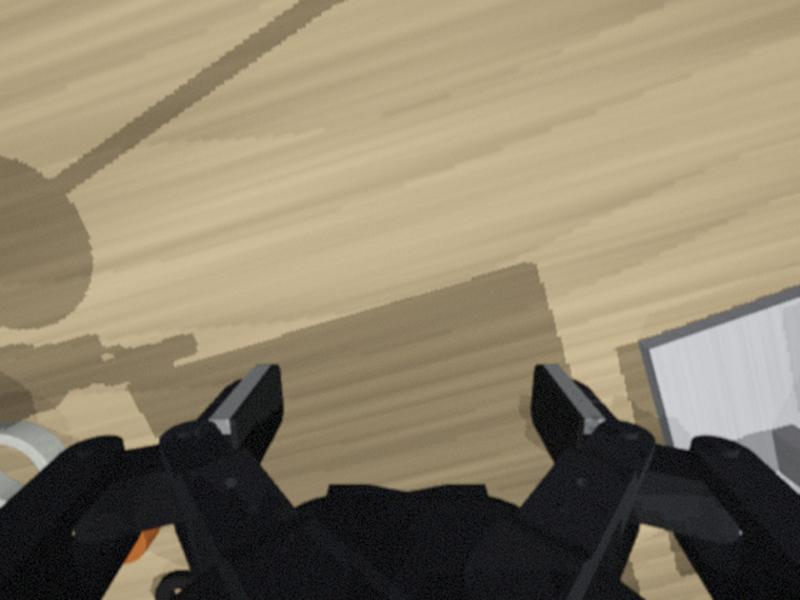

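Call:
{"fn": "step_arm", "kwargs": {"series": [{"x": -0.143, "y": -0.115, "z": -0.044, "ax": 0, "ay": 0, "az": 0, "hand": 1}, {"x": -0.143, "y": -0.115, "z": -0.044, "ax": 0, "ay": 0, "az": 0, "hand": 1}, {"x": -0.143, "y": -0.115, "z": -0.044, "ax": 0, "ay": 0, "az": 0, "hand": 1}, {"x": -0.143, "y": -0.115, "z": -0.044, "ax": 0, "ay": 0, "az": 0, "hand": 1}, {"x": -0.143, "y": -0.115, "z": -0.044, "ax": 0, "ay": 0, "az": 0, "hand": 1}, {"x": -0.143, "y": -0.115, "z": -0.044, "ax": 0, "ay": 0, "az": 0, "hand": 1}, {"x": -0.143, "y": -0.115, "z": -0.044, "ax": 0, "ay": 0, "az": 0, "hand": 1}]}}

```text
time_s: 1.08
position: [401.3, 309.1, 324.2]
tool_rot: [0.0, 0.138, 0.99, 0.0]
ft_force: [1.2, 0.5, 0.6]
grip_width: 85.0
finger_force: 0.0
```

Call:
{"fn": "step_arm", "kwargs": {"series": [{"x": -0.143, "y": -0.115, "z": -0.044, "ax": 0, "ay": 0, "az": 0, "hand": 1}, {"x": -0.143, "y": -0.115, "z": -0.044, "ax": 0, "ay": 0, "az": 0, "hand": 1}, {"x": -0.143, "y": -0.115, "z": -0.044, "ax": 0, "ay": 0, "az": 0, "hand": 1}, {"x": -0.143, "y": -0.115, "z": -0.044, "ax": 0, "ay": 0, "az": 0, "hand": 1}, {"x": -0.143, "y": -0.115, "z": -0.044, "ax": 0, "ay": 0, "az": 0, "hand": 1}, {"x": -0.143, "y": -0.115, "z": -0.044, "ax": 0, "ay": 0, "az": 0, "hand": 1}, {"x": 0, "y": 0, "z": 0, "ax": 0, "ay": 0, "az": 0, "hand": 1}, {"x": 0, "y": 0, "z": 0, "ax": 0, "ay": 0, "az": 0, "hand": 1}, {"x": 0, "y": 0, "z": 0, "ax": 0, "ay": 0, "az": 0, "hand": 1}]}}

```text
time_s: 2.2
position: [590.8, 43.2, 402.5]
tool_rot: [-0.001, 0.137, 0.991, 0.0]
ft_force: [-0.1, 0.8, 0.0]
grip_width: 85.2
finger_force: 0.0
```

```bash
python3 - <<'E'
from h import *
s=robot.sense();print(s['time_s'],s['qpos'],s['position'],s['tool_rot'])
d=snap('wrist','w1');cv2.imwrite('pics/w1L.png',cv2.resize(d['pixels'][:,:,::-1],(800,600),interpolation=cv2.INTER_CUBIC))
E
```

```text
2.2 [-0.46141393  0.25038208  0.41780329  1.54500548 -0.10357092  1.36899511
  1.26240828] [590.8011548   43.19210381 402.45708008] [-5.49473377e-04  1.36613233e-01  9.90624270e-01  2.78379838e-04]
```

View pics/w1L.png

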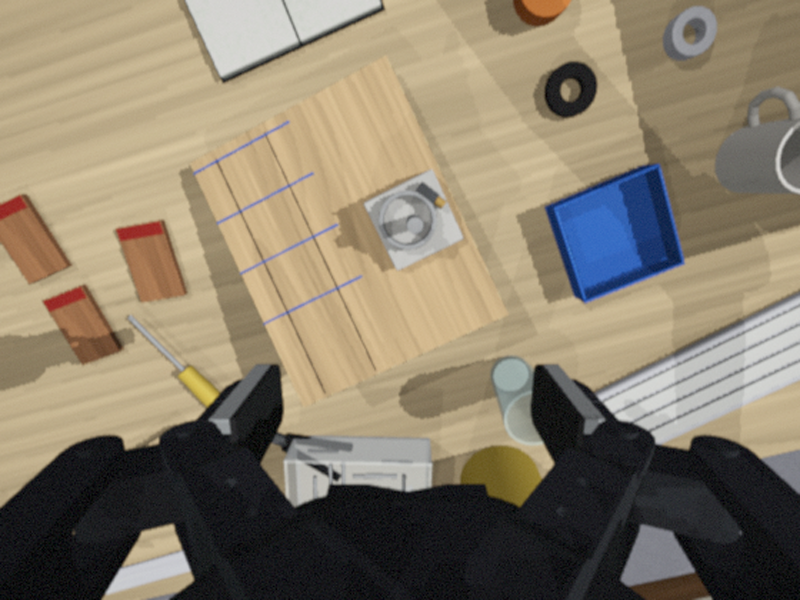

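The wrist view shows everything. In 800x600 pixels: deck corners at (192,170), (387,57), (508,316), (308,404); line/column crossings readable; clamp around (407,221) with its housing at (430,195); tray centre ~(615,232).

```bash
cat > deck.py <<'E'
from h import *
from scipy.optimize import least_squares
s=1/1.42857
def dk(p,q):  # deck coords q -> world
    c,S=np.cos(p[3]),np.sin(p[3]);t=.25
    R=np.array([[c,-S,0],[S,c,0],[0,0,1]])@np.array([[np.cos(t),0,-np.sin(t)],[0,1,0],[np.sin(t),0,np.cos(t)]])
    return p[:3]+R@np.array(q), R
E
python3 - <<'E'
from deck import *
W={'c':[(192,170),(387,57),(308,404),(508,316)],
'L':[(217,160.5),(265,135),(240,211),(289,186),(264,261.5),(313,237.5),(287,312),(337,288.4)]}
def model(p,extra=False):
    lx,cy=p[4:6]
    C=[dk(p,q)[0] for q in [(0,-130,0),(0,130,0),(318,-130,0),(318,130,0)]]
    L=[dk(p,(lx+65*i,cy+sg*33,0))[0] for i in range(4) for sg in(-1,1)]
    return C,L
def res(p):
    C,L=model(p);r=[]
    for P,u in zip(C,W['c']): r+=list(proj('w1',P)-np.array(u)*s)
    for P,u in zip(L,W['L']): r+=list(proj('w1',P)-np.array(u)*s)
    for P,u in zip(C,[(372,391),(322,331),(496,323),(434,274)]): r+=list(.5*(proj('side0',P)-np.array(u)*s))
    return np.array(r+[(p[2]-30)/3])
f=least_squares(res,[420,-50,30,.2,20,-80],loss='soft_l1');p=f.x
print(np.round(p,3));print(np.round(f.fun.reshape(-1)[:-1].reshape(-1,2),1).tolist())
np.save('deck.npy',p)
# vent base: 145 left of column ; find from block top
for z in(90,100,110):
  c=[onz('w1',u*s,v*s,z) for u,v in[(365,204),(433,171),(462,236),(402,270)]]
  print(z,np.round(np.mean(c,0)),[np.round(np.linalg.norm(c[i]-c[i-1])) for i in range(4)])
print('stubtop tri',tri(('w1',415*s,226*s),('scene0',391*s,291*s),('side0',396*s,279*s)))
for n,q in {'A':[(-3,205),(25,195),(68,265),(33,282)],'B':[(44,302),(82,287),(119,348),(81,362)],'C':[(116,228),(161,221),(186,294),(140,302)]}.items():
  c=[onz('w1',u*s,v*s,10) for u,v in q];t=(c[0]+c[1])/2;h=(c[2]+c[3])/2
  print(n,'center',np.round((t+h)/2),'yaw',np.arctan2(*(h-t)[1::-1]),np.linalg.norm(h-t),np.linalg.norm(c[1]-c[0]))
for n,u,z in[('seal',(571,90),12),('spacer',(691,32),20),('cap',(541,3),30)]: print(n,np.round(onz('w1',u[0]*s,u[1]*s,z)))
c=[onz('w1',u*s,v*s,35) for u,v in[(548,206),(658,166),(683,264),(583,301)]];print('tray',np.round(np.mean(c,0)),[np.round(np.linalg.norm(c[i]-c[i-1])) for i in range(4)])
E
```

```text
[ 4.11783e+02 -4.94750e+01  2.58160e+01  1.83000e-01  1.05230e+01
 -6.68800e+01]
[[-0.1, -2.9], [-0.1, 0.5], [-1.4, 3.0], [1.2, -0.5], [0.0, 1.1], [0.0, 0.4], [0.3, 0.5], [-0.1, 0.0], [-0.1, -0.0], [-0.2, -0.7], [0.3, -0.4], [-0.2, -0.8], [-0.4, 1.2], [-0.8, -0.7], [1.0, -0.4], [0.7, -2.5]]
90 [565.  61.  90.] [np.float64(82.0), np.float64(79.0), np.float64(75.0), np.float64(75.0)]
100 [564.  61. 100.] [np.float64(80.0), np.float64(78.0), np.float64(73.0), np.float64(74.0)]
110 [563.  61. 110.] [np.float64(78.0), np.float64(76.0), np.float64(72.0), np.float64(72.0)]
stubtop tri [562.52660474  58.6264235  142.3601064 ]
A center [ 458. -418.   10.] yaw 0.01807410674783571 97.81931772166764 39.9312204246116
B center [ 583. -411.   10.] yaw 0.08406321514875727 92.21187388823833 58.61150064527075
C center [ 529. -284.   10.] yaw -0.10835829488869009 97.93139366649886 59.25207650313021
seal [475. 276.  12.]
spacer [454. 411.  20.]
cap [384. 252.  30.]
tray [653. 294.  35.] [np.float64(130.0), np.float64(132.0), np.float64(126.0), np.float64(128.0)]
```

Call:
{"fn": "step_arm", "kwargs": {"series": [{"x": 0.027, "y": 0.007, "z": 0.16, "ax": 0, "ay": 0, "az": 0, "hand": 1}, {"x": 0.027, "y": 0.007, "z": 0.16, "ax": 0, "ay": 0, "az": 0, "hand": 1}, {"x": 0.027, "y": 0.007, "z": 0.16, "ax": 0, "ay": 0, "az": 0, "hand": 1}, {"x": 0.027, "y": 0.007, "z": 0.16, "ax": 0, "ay": 0, "az": 0, "hand": 1}, {"x": 0, "y": 0, "z": 0, "ax": 0, "ay": 0, "az": 0.057, "hand": 1}, {"x": 0, "y": 0, "z": 0, "ax": 0, "ay": 0, "az": 0.057, "hand": 1}, {"x": 0, "y": 0, "z": 0, "ax": 0, "ay": 0, "az": 0.057, "hand": 1}, {"x": 0, "y": 0, "z": 0, "ax": 0, "ay": 0, "az": 0.057, "hand": 1}, {"x": 0, "y": 0, "z": 0, "ax": 0, "ay": 0, "az": 0, "hand": 1}, {"x": 0, "y": 0, "z": 0, "ax": 0, "ay": 0, "az": 0, "hand": 1}]}}

```text
time_s: 3.5
position: [562.4, 59.1, 210.9]
tool_rot: [-0.0, 0.475, 0.88, 0.0]
ft_force: [0.5, -0.7, 0.5]
grip_width: 85.2
finger_force: 0.0
```

```bash
python3 - <<'E'
from h import *
s=robot.sense();print(s['time_s'],s['qpos'],s['position'],s['tool_rot'])
d=snap('wrist','w2');c=d['pixels'][100:310,140:420,::-1];cv2.imwrite('pics/w2L.png',cv2.resize(c,(800,600),interpolation=cv2.INTER_CUBIC))
for z in(92,106,142):print(z,(proj('w2',[562.5,59,z])-[140,100])/.35)
E
```

```text
3.5 [-0.58138279  0.37027985  0.52470087  1.86141121 -0.22230251  0.96774477
  0.62282122] [562.44502705  59.10136345 210.92914142] [-8.05175097e-05  4.74552763e-01  8.80227045e-01  1.31162562e-04]
92 [410.03286303 300.06710463]
106 [409.88193969 311.30698316]
142 [409.40937525 346.50079063]
```

View pics/w2L.png

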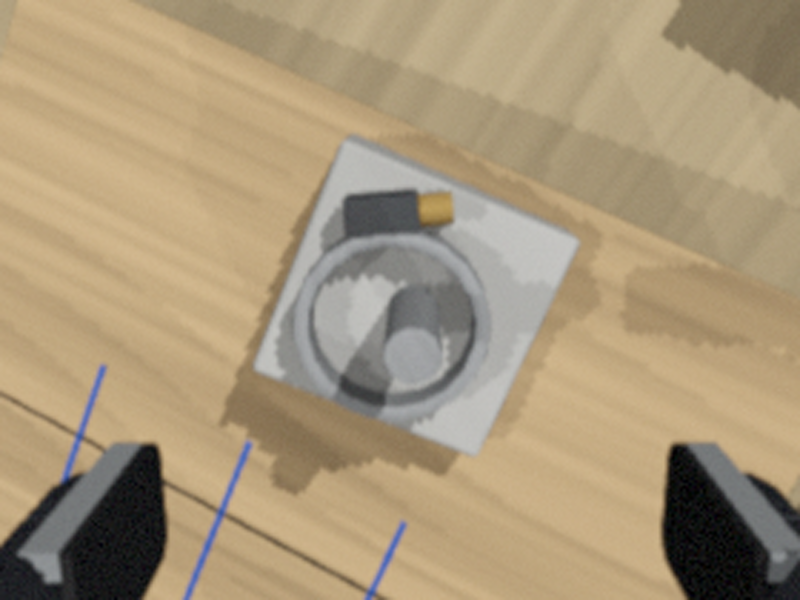

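Stub top appears at crop (412,356); the ring centre at (392,322) with the housing straight up (382,212). The ring is ~5.5 mm off in -y tool and 3.7 mm in -x tool.

Call:
{"fn": "step_arm", "kwargs": {"series": [{"x": -0.0123, "y": -0.0183, "z": 0.15, "ax": 0, "ay": 0, "az": 0, "hand": 1}, {"x": 0, "y": 0, "z": 0.15, "ax": 0, "ay": 0, "az": 0, "hand": 1}, {"x": 0, "y": 0, "z": 0.06, "ax": 0, "ay": 0, "az": 0, "hand": 1}, {"x": 0, "y": 0, "z": 0.036, "ax": 0, "ay": 0, "az": 0, "hand": 1}, {"x": 0, "y": 0, "z": 0, "ax": 0, "ay": 0, "az": 0, "hand": 1}, {"x": 0, "y": 0, "z": 0, "ax": 0, "ay": 0, "az": 0, "hand": 1}]}}

```text
time_s: 4.3
position: [561.1, 52.3, 93.4]
tool_rot: [0.001, 0.476, 0.879, 0.001]
ft_force: [0.6, 0.7, 0.6]
grip_width: 85.5
finger_force: 0.0
```

Call:
{"fn": "step_arm", "kwargs": {"squeeze": 40, "series": [{"x": 0, "y": 0, "z": 0, "ax": 0, "ay": 0, "az": 0, "hand": -1}, {"x": 0, "y": 0, "z": 0, "ax": 0, "ay": 0, "az": 0, "hand": -1}, {"x": 0, "y": 0, "z": 0, "ax": 0, "ay": 0, "az": 0, "hand": -1}, {"x": 0, "y": 0, "z": 0, "ax": 0, "ay": 0, "az": 0, "hand": -1}, {"x": 0, "y": 0, "z": 0, "ax": 0, "ay": 0, "az": 0, "hand": -1}, {"x": 0, "y": 0, "z": 0, "ax": 0, "ay": 0, "az": 0, "hand": -1}]}}

```text
time_s: 5.05
position: [561.7, 52.2, 95.5]
tool_rot: [0.001, 0.476, 0.879, 0.002]
ft_force: [-3.9, -0.1, 20.8]
grip_width: 58.1
finger_force: 48.2
```

Call:
{"fn": "step_arm", "kwargs": {"series": [{"x": 0, "y": 0, "z": -0.03, "ax": 0, "ay": 0, "az": 0, "hand": -1}, {"x": 0, "y": 0, "z": -0.13, "ax": 0, "ay": 0, "az": 0, "hand": -1}, {"x": 0, "y": 0, "z": -0.15, "ax": 0, "ay": 0, "az": 0, "hand": -1}, {"x": 0.02, "y": 0.03, "z": -0.03, "ax": 0, "ay": 0, "az": 0, "hand": -1}, {"x": 0.101, "y": 0.139, "z": 0, "ax": 0, "ay": 0, "az": 0, "hand": -1}, {"x": 0.101, "y": 0.139, "z": 0, "ax": 0, "ay": 0, "az": 0, "hand": -1}, {"x": 0.101, "y": 0.139, "z": 0, "ax": 0, "ay": 0, "az": 0, "hand": -1}, {"x": 0.101, "y": 0.139, "z": 0, "ax": 0, "ay": 0, "az": 0, "hand": -1}, {"x": 0.08, "y": 0.109, "z": 0, "ax": 0, "ay": 0, "az": 0, "hand": -1}]}}

```text
time_s: 6.18
position: [651.7, 295.9, 192.8]
tool_rot: [-0.001, 0.475, 0.88, -0.0]
ft_force: [0.2, -0.7, -1.1]
grip_width: 58.0
finger_force: 43.1
```

Call:
{"fn": "step_arm", "kwargs": {"series": [{"x": 0, "y": 0, "z": 0.18, "ax": 0, "ay": 0, "az": 0, "hand": -1}, {"x": 0, "y": 0, "z": 0.18, "ax": 0, "ay": 0, "az": 0, "hand": -1}, {"x": 0, "y": 0, "z": 0.17, "ax": 0, "ay": 0, "az": 0, "hand": -1}, {"x": 0, "y": 0, "z": 0, "ax": 0, "ay": 0, "az": 0, "hand": -1}]}}

```text
time_s: 6.68
position: [647.9, 291.6, 29.4]
tool_rot: [-0.003, 0.476, 0.879, -0.004]
ft_force: [-0.8, -0.0, -0.4]
grip_width: 57.9
finger_force: 43.3
```

Call:
{"fn": "step_arm", "kwargs": {"series": [{"x": 0, "y": 0, "z": 0.03, "ax": 0, "ay": 0, "az": 0, "hand": -1}, {"x": 0, "y": 0, "z": 0.016, "ax": 0, "ay": 0, "az": 0, "hand": -1}, {"x": 0, "y": 0, "z": 0, "ax": 0, "ay": 0, "az": 0, "hand": -1}, {"x": 0, "y": 0, "z": 0, "ax": 0, "ay": 0, "az": 0, "hand": 0.65}, {"x": 0, "y": 0, "z": 0, "ax": 0, "ay": 0, "az": 0, "hand": 0.65}, {"x": 0, "y": 0, "z": 0, "ax": 0, "ay": 0, "az": 0, "hand": 0.65}, {"x": 0, "y": 0, "z": 0, "ax": 0, "ay": 0, "az": 0, "hand": 0.65}]}}

```text
time_s: 7.55
position: [652.2, 292.8, 21.4]
tool_rot: [0.0, 0.476, 0.879, 0.0]
ft_force: [0.8, -0.1, -0.1]
grip_width: 70.1
finger_force: 0.0
```

Call:
{"fn": "step_arm", "kwargs": {"series": [{"x": 0, "y": 0, "z": -0.1, "ax": 0, "ay": 0, "az": 0, "hand": 0.65}, {"x": 0, "y": 0, "z": -0.2, "ax": 0, "ay": 0, "az": 0, "hand": 0.65}, {"x": 0, "y": 0, "z": -0.2, "ax": 0, "ay": 0, "az": 0, "hand": 0.65}, {"x": 0, "y": 0, "z": -0.2, "ax": 0, "ay": 0, "az": 0, "hand": 1}, {"x": 0, "y": 0, "z": 0, "ax": 0, "ay": 0, "az": 0, "hand": 1}]}}

```text
time_s: 8.18
position: [655.3, 293.5, 238.1]
tool_rot: [0.003, 0.476, 0.879, 0.005]
ft_force: [-0.2, -0.2, -0.1]
grip_width: 85.1
finger_force: 0.0
```

```bash
cat > goto.py <<'E'
# usage: goto.py x y z [headingdeg of tool y] : shift/turn (in full-scale units) with tool pointing down
import sys
from h import *
from scipy.spatial.transform import Rotation as R
a=[float(v) for v in sys.argv[1:]]
s=robot.sense();w,x,y,z=s['tool_rot'];M=R.from_quat([x,y,z,w]).as_matrix()
d=np.array(a[:3])-s['position'];t=M.T@d
print('t',round(s['time_s'],2),'pos',s['position'].round(1),'q',s['qpos'].round(2))
print('shift frac',(t/300).round(3),'rows',round(np.linalg.norm(d)/58,1))
if len(a)>3:
    h=np.radians(a[3]);Y=np.array([np.cos(h),np.sin(h),0]);
    if len(a)>4: t=np.radians(a[4]); # pitch about Y: tool z tilted from down
    Z=np.array([0,0,-1.]);T=np.c_[np.cross(Y,Z),Y,Z]
    if len(a)>4: T=T@R.from_rotvec([0,np.radians(a[4]),0]).as_matrix()
    rv=R.from_matrix(M.T@T).as_rotvec();print('turn frac',(rv/np.pi).round(4),'rows',round(np.degrees(np.linalg.norm(rv))/10.5,1))
E
python3 goto.py 500 -180 400 75
python3 - <<'E'
from h import *
d=snap('wrist','w3')
E
```

```text
t 8.18 pos [655.3 293.5 238.1] q [-0.78  0.6   0.48  1.44 -0.29  1.16  0.32]
shift frac [-1.04  -1.289 -0.553] rows 9.0
turn frac [ 0.0033  0.0017 -0.2328] rows 4.0
```

```bash
python3 goto.py 540 -350 220 90
```

```text
t 8.22 pos [653.4 293.1 234.4] q [-0.78  0.6   0.48  1.45 -0.29  1.16  0.32]
shift frac [-1.589 -1.487  0.04 ] rows 11.3
turn frac [ 0.0015  0.0009 -0.3161] rows 5.4
```

Call:
{"fn": "step_arm", "kwargs": {"series": [{"x": -0.1324, "y": -0.1239, "z": 0.003, "ax": 0, "ay": 0, "az": 0, "hand": 1}, {"x": -0.1324, "y": -0.1239, "z": 0.003, "ax": 0, "ay": 0, "az": 0, "hand": 1}, {"x": -0.1324, "y": -0.1239, "z": 0.003, "ax": 0, "ay": 0, "az": 0, "hand": 1}, {"x": -0.1324, "y": -0.1239, "z": 0.003, "ax": 0, "ay": 0, "az": 0, "hand": 1}, {"x": -0.1324, "y": -0.1239, "z": 0.003, "ax": 0, "ay": 0, "az": 0, "hand": 1}, {"x": -0.1324, "y": -0.1239, "z": 0.003, "ax": 0, "ay": 0, "az": 0, "hand": 1}, {"x": -0.1324, "y": -0.1239, "z": 0.003, "ax": 0, "ay": 0, "az": 0, "hand": 1}, {"x": -0.1324, "y": -0.1239, "z": 0.003, "ax": 0, "ay": 0, "az": 0, "hand": 1}, {"x": -0.1324, "y": -0.1239, "z": 0.003, "ax": 0, "ay": 0, "az": 0, "hand": 1}, {"x": -0.1324, "y": -0.1239, "z": 0.003, "ax": 0, "ay": 0, "az": 0, "hand": 1}]}}

```text
time_s: 9.48
position: [556.3, -244.0, 220.5]
tool_rot: [-0.001, 0.476, 0.879, -0.0]
ft_force: [1.4, 1.3, 0.4]
grip_width: 85.3
finger_force: 0.0
```

Call:
{"fn": "step_arm", "kwargs": {"series": [{"x": -0.1324, "y": -0.1239, "z": 0.003, "ax": 0, "ay": 0, "az": 0, "hand": 1}, {"x": -0.1324, "y": -0.1239, "z": 0.003, "ax": 0, "ay": 0, "az": 0, "hand": 1}, {"x": 0, "y": 0, "z": 0, "ax": 0, "ay": 0, "az": -0.0527, "hand": 1}, {"x": 0, "y": 0, "z": 0, "ax": 0, "ay": 0, "az": -0.0527, "hand": 1}, {"x": 0, "y": 0, "z": 0, "ax": 0, "ay": 0, "az": -0.0527, "hand": 1}, {"x": 0, "y": 0, "z": 0, "ax": 0, "ay": 0, "az": -0.0527, "hand": 1}, {"x": 0, "y": 0, "z": 0, "ax": 0, "ay": 0, "az": -0.0527, "hand": 1}, {"x": 0, "y": 0, "z": 0, "ax": 0, "ay": 0, "az": -0.0527, "hand": 1}, {"x": 0, "y": 0, "z": 0, "ax": 0, "ay": 0, "az": 0, "hand": 1}, {"x": 0, "y": 0, "z": 0, "ax": 0, "ay": 0, "az": 0, "hand": 1}]}}

```text
time_s: 10.72
position: [538.3, -349.9, 219.5]
tool_rot: [-0.001, 0.001, 1.0, 0.0]
ft_force: [0.2, 0.2, -0.1]
grip_width: 85.9
finger_force: 0.0
```

```bash
python3 goto.py 540 -350 220 90; python3 - <<'E'
from h import *
d=snap('wrist','w4');b=d['pixels'][:270,:,::-1]
e=snap('scene','s4')['pixels'][250:370,230:360,::-1]
im=np.zeros((600,800,3),np.uint8);im[:386]=cv2.resize(b,(800,386),interpolation=cv2.INTER_CUBIC);im[390:,:227]=cv2.resize(e,(227,210),interpolation=cv2.INTER_CUBIC)
cv2.imwrite('pics/w4L.png',im)
E
```

```text
t 10.72 pos [ 538.3 -349.9  219.5] q [ 0.25  0.48  0.38  1.65 -0.2   1.05  2.26]
shift frac [-0.006 -0.    -0.002] rows 0.0
turn frac [ 0.0002 -0.0005 -0.0009] rows 0.0
```

View pics/w4L.png

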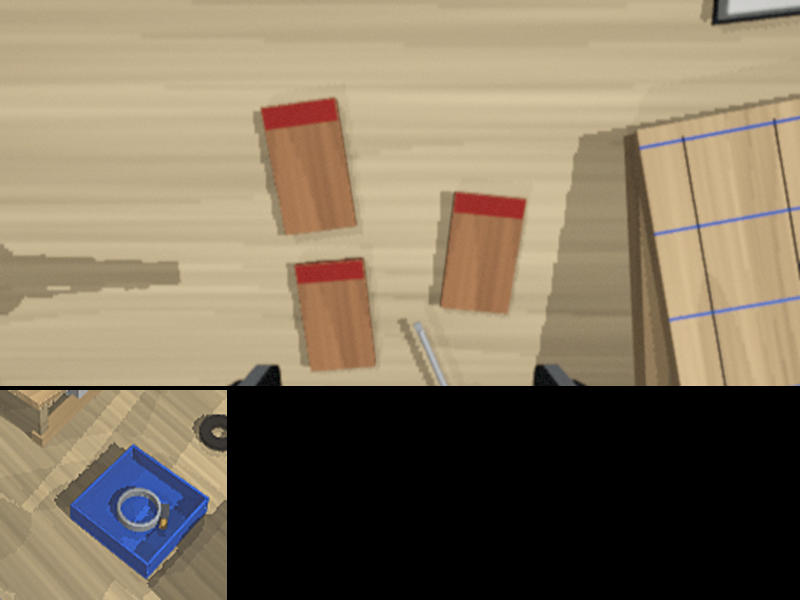

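The three shingles are clear; corners read as A (261,108)-(356,226), B (295,264)-(375,366), C (455,192)-(509,313); the clamp lies in the tray.

```bash
python3 - <<'E'
from h import *
s=1/1.4286
for n,q in {'A':[(261,108),(337,98),(356,226),(284,235)],'B':[(295,264),(363,258),(375,366),(309,371)],'C':[(455,192),(526,199),(509,313),(441,305)]}.items():
  c=[onz('w4',u*s,v*s,10) for u,v in q];t=(c[0]+c[1])/2;h=(c[2]+c[3])/2
  print(n,'center',np.round((t+h)/2,1),'yaw',np.degrees(np.arctan2(*(h-t)[1::-1])),np.linalg.norm(h-t),np.linalg.norm(c[1]-c[0]))
E
python3 goto.py 529 -284 0 83.8
```

```text
A center [ 458.7 -427.3   10. ] yaw 6.17261458522157 98.74594137205358 59.914347259530565
B center [ 583.5 -412.4   10. ] yaw 3.85621829982109 99.93757002433904 58.59833490656187
C center [ 528.3 -284.7   10. ] yaw -5.2003835317956915 97.4741814393413 58.83474789021589
t 10.82 pos [ 538.6 -349.9  219.9] q [ 0.25  0.48  0.38  1.65 -0.2   1.05  2.26]
shift frac [0.032 0.219 0.733] rows 4.0
turn frac [ 0.0001 -0.0003  0.034 ] rows 0.6
```

Call:
{"fn": "step_arm", "kwargs": {"squeeze": 40, "series": [{"x": 0.017, "y": 0.109, "z": 0.12, "ax": 0, "ay": 0, "az": 0, "hand": 1}, {"x": 0.017, "y": 0.109, "z": 0.12, "ax": 0, "ay": 0, "az": 0, "hand": 1}, {"x": 0, "y": 0, "z": 0.17, "ax": 0, "ay": 0, "az": 0.029, "hand": 1}, {"x": 0, "y": 0, "z": 0.17, "ax": 0, "ay": 0, "az": 0, "hand": 0.85}, {"x": 0, "y": 0, "z": 0.1, "ax": 0, "ay": 0, "az": 0, "hand": 0.85}, {"x": 0, "y": 0, "z": 0.05, "ax": 0, "ay": 0, "az": 0, "hand": 0.85}, {"x": 0, "y": 0, "z": 0, "ax": 0, "ay": 0, "az": 0, "hand": 0.85}, {"x": 0, "y": 0, "z": 0, "ax": 0, "ay": 0, "az": 0, "hand": 0.85}]}}

```text
time_s: 11.82
position: [529.5, -285.3, 2.8]
tool_rot: [0.001, 0.046, 0.999, -0.0]
ft_force: [-0.4, 0.2, -0.3]
grip_width: 79.1
finger_force: 0.0
```

Call:
{"fn": "step_arm", "kwargs": {"series": [{"x": 0, "y": 0, "z": 0, "ax": 0, "ay": 0, "az": 0, "hand": -1}, {"x": 0, "y": 0, "z": 0, "ax": 0, "ay": 0, "az": 0, "hand": -1}, {"x": 0, "y": 0, "z": 0, "ax": 0, "ay": 0, "az": 0, "hand": -1}, {"x": 0, "y": 0, "z": 0, "ax": 0, "ay": 0, "az": 0, "hand": -1}, {"x": 0, "y": 0, "z": 0, "ax": 0, "ay": 0, "az": 0, "hand": -1}]}}

```text
time_s: 12.45
position: [529.6, -285.1, 3.5]
tool_rot: [0.001, 0.045, 0.999, -0.0]
ft_force: [-1.6, 0.9, 6.6]
grip_width: 57.7
finger_force: 41.0
```

```bash
python3 goto.py 528.3 -284.7 0 84.8; python3 -c "
from deck import *
p=np.load('deck.npy')
for n,q in [('flat1',(p[4]+50,p[5],5)),('l1',(p[4],p[5],0))]: print(n,dk(p,q)[0].round(1))"
```

```text
t 12.45 pos [ 529.6 -285.1    3.5] q [ 0.22  0.71  0.29  1.86 -0.33  0.61  2.19]
shift frac [0.004 0.001 0.012] rows 0.1
turn frac [-0.0001  0.0008 -0.0001] rows 0.0
flat1 [ 480.4 -104.8   45.6]
l1 [ 434.  -113.4   28.4]
```

```bash
cat > dgoto.py <<'E'
# dgoto.py xs ys zs lean : target TCP in column frame (x up slope from line1, y across, z off the board), lean rad vs board
import sys
from deck import *
from scipy.spatial.transform import Rotation as R
a=[float(v) for v in sys.argv[1:]];p=np.load('deck.npy')
P,D=dk(p,(p[4]+a[0],p[5]+a[1],a[2]))
s=robot.sense();w,x,y,z=s['tool_rot'];M=R.from_quat([x,y,z,w]).as_matrix()
T=D@np.diag([-1,1,-1.])@R.from_rotvec([0,a[3],0]).as_matrix()   # tool x downhill, z into board, lean: nose toward level
d=P-s['position'];rv=R.from_matrix(M.T@T).as_rotvec()
print('t',round(s['time_s'],2),'pos',s['position'].round(1),'target',P.round(1),'F',s['ft_force'].round(1),'w',round(s['grip_width'],1))
print('tool shift',(M.T@d/300).round(4),'rows',round(np.linalg.norm(d)/58,1),'turn',(rv/np.pi).round(4),'rows',round(np.degrees(np.linalg.norm(rv))/10.5,1))
print('col coords now',(D.T@(s['position']-dk(p,(p[4],p[5],0))[0])).round(1))
E
python3 dgoto.py 51.3 0 60 0
```

```text
t 12.45 pos [ 529.6 -285.1    3.5] target [ 468.3 -107.    99.2] F [-1.6  0.9  6.6] w 57.7
tool shift [ 0.2566  0.5724 -0.32  ] rows 3.6 turn [-0.0111 -0.0783 -0.0869] rows 2.0
col coords now [  54.5 -186.3  -39.7]
```

Call:
{"fn": "step_arm", "kwargs": {"series": [{"x": 0, "y": 0, "z": -0.04, "ax": 0, "ay": 0, "az": 0, "hand": -1}, {"x": 0, "y": 0, "z": -0.15, "ax": 0, "ay": 0, "az": 0, "hand": -1}, {"x": 0, "y": 0, "z": -0.17, "ax": 0, "ay": 0, "az": 0, "hand": -1}, {"x": 0.064, "y": 0.143, "z": 0, "ax": 0, "ay": 0, "az": 0, "hand": -1}, {"x": 0.064, "y": 0.143, "z": 0, "ax": 0, "ay": 0, "az": 0, "hand": -1}, {"x": 0.064, "y": 0.143, "z": 0, "ax": 0, "ay": 0, "az": 0, "hand": -1}, {"x": 0.064, "y": 0.143, "z": 0, "ax": 0, "ay": 0, "az": 0, "hand": -1}, {"x": 0, "y": 0, "z": 0, "ax": -0.0037, "ay": -0.0261, "az": -0.029, "hand": -1}, {"x": 0, "y": 0, "z": 0, "ax": -0.0037, "ay": -0.0261, "az": -0.029, "hand": -1}, {"x": 0, "y": 0, "z": 0, "ax": -0.0037, "ay": -0.0261, "az": -0.029, "hand": -1}]}}

```text
time_s: 13.7
position: [468.1, -106.4, 110.6]
tool_rot: [0.125, -0.093, 0.988, 0.011]
ft_force: [0.0, 0.9, -0.1]
grip_width: 57.1
finger_force: 42.9
```

Call:
{"fn": "step_arm", "kwargs": {"series": [{"x": 0, "y": 0, "z": 0, "ax": 0, "ay": 0, "az": 0, "hand": -1}, {"x": 0, "y": 0, "z": 0, "ax": 0, "ay": 0, "az": 0, "hand": -1}]}}

```text
time_s: 13.95
position: [468.5, -107.2, 110.2]
tool_rot: [0.123, -0.09, 0.988, 0.012]
ft_force: [1.2, -0.6, 0.6]
grip_width: 57.5
finger_force: 42.9
```

```bash
python3 dgoto.py 51.3 0 14 0;  python3 - <<'E'
from h import *
d=snap('wrist','w5');b=d['pixels'][:330,100:460,::-1]
cv2.imwrite('pics/w5L.png',cv2.resize(b,(655,600),interpolation=cv2.INTER_CUBIC))
E
```

```text
t 13.95 pos [ 468.5 -107.2  110.2] target [ 479.5 -104.9   54.7] F [ 1.2 -0.6  0.6] w 57.5
tool shift [0.0093 0.0006 0.1887] rows 1.0 turn [ 0.0001 -0.0006 -0.0005] rows 0.0
col coords now [54.2 -0.2 70.6]
```

View pics/w5L.png

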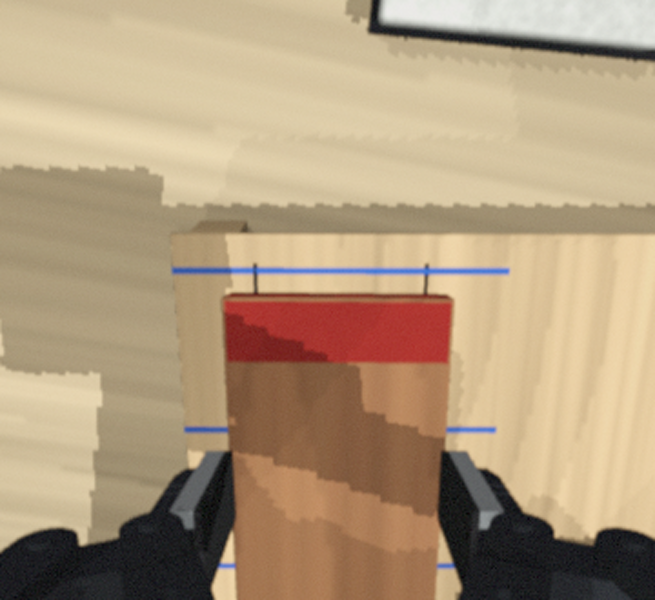

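```bash
cat > chk.py <<'E'
from deck import *
p=np.load('deck.npy');O,D=dk(p,(p[4],p[5],0))
def online(fn,u,v,h=0):  # intersect ray with plane h off the board, column coords
    o,r=ray(fn,u,v);a=D.T@(o-O);b=D.T@r;return a+b*(h-a[2])/b[2]
def intool(fn,u,v,z,T_tc,k):
    o=T_tc[:3,3];r=T_tc[:3,:3]@np.array([(u-k[2])/k[0],-(v-k[3])/k[1],-1]);return o+r*(z-o[2])/r[2]
E
python3 - <<'E'
from chk import *
f=600/330
print('line1',online('w5',100+341/f,271/f),'line2',online('w5',100+341/f,430/f))
d=robot.snapshot('wrist');print('tail in tool',intool('w5',100+338/f,299/f,-6.5,np.array(d['T_tool_cam']),(d['fx'],d['fy'],d['cx'],d['cy'])))
print('TCP col',online('w5',200,200)*0)
E
python3 dgoto.py 51.3 1 14 0
```

```text
line1 [1.17512009 2.2127146  0.        ] line2 [67.77910988  2.25079757  0.        ]
tail in tool [50.58020832  0.82465255 -6.5       ]
TCP col [ 0. -0.  0.]
t 14.05 pos [ 468.7 -106.7  109.9] target [ 479.3 -104.    54.7] F [ 0.6 -0.1 -0.8] w 57.5
tool shift [0.0098 0.0026 0.1874] rows 1.0 turn [ 0.0002 -0.0006  0.0001] rows 0.0
col coords now [54.4  0.2 70.2]
```

Call:
{"fn": "step_arm", "kwargs": {"series": [{"x": 0.008, "y": 0.004, "z": 0.11, "ax": 0, "ay": 0, "az": 0, "hand": -1}, {"x": 0, "y": 0, "z": 0.06, "ax": 0, "ay": 0, "az": 0, "hand": -1}, {"x": 0, "y": 0, "z": 0.03, "ax": 0, "ay": 0, "az": 0, "hand": -1}, {"x": 0, "y": 0, "z": 0.01, "ax": 0, "ay": 0, "az": 0, "hand": -1}, {"x": 0, "y": 0, "z": 0, "ax": 0, "ay": 0, "az": 0, "hand": -1}, {"x": 0, "y": 0, "z": 0, "ax": 0, "ay": 0, "az": 0, "hand": -1}]}}

```text
time_s: 14.8
position: [480.2, -102.8, 48.9]
tool_rot: [0.123, -0.091, 0.988, 0.012]
ft_force: [-7.6, 0.8, 13.9]
grip_width: 57.3
finger_force: 45.7
```

```bash
python3 dgoto.py 52 1.4 4 0
```

```text
t 14.8 pos [ 480.2 -102.8   48.9] target [ 482.3 -103.    45.2] F [-7.6  0.8 13.9] w 57.3
tool shift [-0.0037 -0.002   0.0138] rows 0.1 turn [ 0.0006 -0.0007  0.0002] rows 0.0
col coords now [50.9  2.   8.1]
```

Call:
{"fn": "step_arm", "kwargs": {"series": [{"x": 0, "y": 0, "z": 0, "ax": 0, "ay": 0, "az": 0, "hand": 0.7}, {"x": 0, "y": 0, "z": 0, "ax": 0, "ay": 0, "az": 0, "hand": 0.7}, {"x": 0, "y": 0, "z": 0, "ax": 0, "ay": 0, "az": 0, "hand": 0.7}, {"x": 0, "y": 0, "z": -0.06, "ax": 0, "ay": 0, "az": 0, "hand": 0.7}, {"x": 0, "y": 0, "z": -0.12, "ax": 0, "ay": 0, "az": 0, "hand": 0.7}, {"x": 0, "y": 0, "z": -0.15, "ax": 0, "ay": 0, "az": 0, "hand": 1}, {"x": 0, "y": 0, "z": -0.15, "ax": 0, "ay": 0, "az": 0, "hand": 1}, {"x": 0, "y": 0, "z": 0, "ax": 0, "ay": 0, "az": 0, "hand": 1}, {"x": 0, "y": 0, "z": 0, "ax": 0, "ay": 0, "az": 0, "hand": 1}]}}

```text
time_s: 15.92
position: [445.5, -109.4, 187.0]
tool_rot: [0.123, -0.091, 0.988, 0.012]
ft_force: [-0.1, -0.4, -1.0]
grip_width: 85.5
finger_force: 0.0
```

```bash
python3 dgoto.py 52 1.4 4 0; python3 goto.py 583.5 -412.4 150 93.9;python3 - <<'E'
from h import *
d=snap('wrist','w6');b=d['pixels'][:300,80:480,::-1]
cv2.imwrite('pics/w6L.png',cv2.resize(b,(800,600),interpolation=cv2.INTER_CUBIC))
E
```

```text
t 15.93 pos [ 445.5 -109.4  187. ] target [ 482.3 -103.    45.2] F [-0.1 -0.4 -1. ] w 85.5
tool shift [-0.0051 -0.0019  0.4891] rows 2.5 turn [ 0.0004 -0.0008  0.0002] rows 0.0
col coords now [ 50.8   1.8 150.7]
t 15.93 pos [ 445.5 -109.4  187. ] q [-0.01  0.09  0.26  2.26 -0.24  0.57  2.19]
shift frac [-0.229 -1.077  0.184] rows 5.8
turn frac [0.005  0.0787 0.0368] rows 1.5
```

View pics/w6L.png

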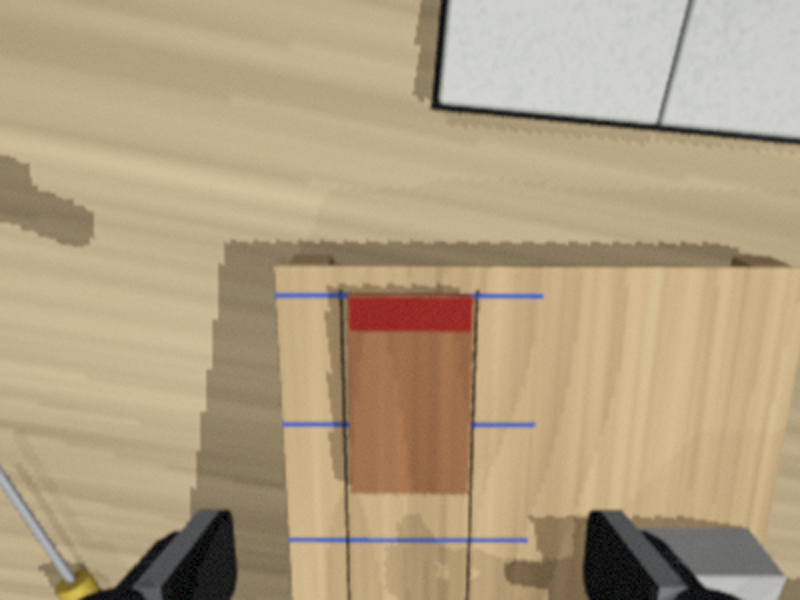

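Shingle 1 lies square in the column, tail (349–472, 295) on line 1 (row 296).

```bash
python3 - <<'E'
import numpy as np
p=np.load('deck.npy');p[2]=30;np.save('deck.npy',p)
from chk import *
for n,u,v,h in[('l1L',342,296,0),('l1R',477,296,0),('l2L',345.5,425,0),('l2R',473.5,425,0),('l3L',347.5,540,0),('l3R',470.5,540,0),('tL',349,294.5,10),('tR',472,294.5,10),('hL',350,493,10),('hR',468,493,10)]:
    print(n,online('w6',80+u/2,v/2,h).round(1))
E
python3 dgoto.py 52 1.4 4 0
```

```text
l1L [  0.2 -30.5   0. ]
l1R [ 0.2 35.1  0. ]
l2L [ 65.3 -30.7   0. ]
l2R [65.3 35.3  0. ]
l3L [130.3 -31.4   0. ]
l3R [130.3  35.5   0. ]
tL [ -1.1 -26.1  10. ]
tR [-1.  31.6 10. ]
hL [ 98.8 -28.3  10. ]
hR [98.8 32.3 10. ]
t 15.97 pos [ 445.1 -109.4  186.4] target [ 482.3 -103.    49.3] F [-0.1 -0.5  0.5] w 85.6
tool shift [-0.0108 -0.0023  0.4738] rows 2.5 turn [ 0.0005 -0.0013  0.0002] rows 0.0
col coords now [ 49.3   1.8 146.1]
```

```bash
cat > seg.py <<'E'
import sys
from h import *
def shing(fn,z=10):
    im=cv2.imread('pics/%s.png'%fn);h=cv2.cvtColor(im,cv2.COLOR_BGR2HSV)
    m=(((h[...,0]<14)|(h[...,0]>170))&(h[...,1]>110)&(h[...,2]>50)).astype(np.uint8)
    red=(((h[...,0]<4)|(h[...,0]>174))&(h[...,1]>165)&(h[...,2]>50))
    m=cv2.morphologyEx(m,cv2.MORPH_OPEN,np.ones((3,3),np.uint8))
    n,l,st,c=cv2.connectedComponentsWithStats(m)
    out=[]
    for i in range(1,n):
        if st[i,4]<800: continue
        pts=np.argwhere(l==i)[:,::-1]
        if (red&(l==i)).sum()<60: continue
        W=np.array([onz(fn,u,v,z)[:2] for u,v in pts],np.float32)
        (c0,sz,an)=cv2.minAreaRect(W);rc=np.array([onz(fn,u,v,z)[:2] for v,u in np.argwhere(red&(l==i))]).mean(0)
        bx=cv2.boxPoints((c0,sz,an));e=[bx[1]-bx[0],bx[2]-bx[1]];a=max(e,key=np.linalg.norm);a=a/np.linalg.norm(a)
        if a@(np.array(c0)-rc)<0:a=-a
        out.append((np.round(c0,1),np.round(sz,1),'yaw',round(float(np.degrees(np.arctan2(a[1],a[0]))),1),st[i,:4].tolist()))
    return out
if __name__=='__main__':
    snap('wrist',sys.argv[1])
    for o in shing(sys.argv[1]):print(o)
E
python3 - <<'E'
import numpy as np
p=np.load('deck.npy');p[5]+=2.2;p[4]+=.2;np.save('deck.npy',p)
from seg import *
for o in shing('w4'):print(o)
E
python3 goto.py 570 -400 170 93.9
```

```text
(array([ 434.2, -430.7]), array([51.5, 59.9]), 'yaw', 96.7, [183, 69, 58, 49])
(array([ 504.8, -283.2]), array([59.5, 52.3]), 'yaw', -95.7, [317, 134, 51, 47])
(array([ 582. , -412.6]), array([98.9, 60. ]), 'yaw', 4.8, [206, 181, 54, 76])
t 15.97 pos [ 445.1 -109.4  186.4] q [-0.01  0.1   0.26  2.26 -0.24  0.57  2.19]
shift frac [-0.212 -1.029  0.108] rows 5.5
turn frac [0.005  0.0782 0.0368] rows 1.5
```

Call:
{"fn": "step_arm", "kwargs": {"series": [{"x": 0, "y": 0, "z": 0, "ax": 0.0025, "ay": 0.039, "az": 0.0184, "hand": 1}, {"x": 0, "y": 0, "z": 0, "ax": 0.0025, "ay": 0.039, "az": 0.0184, "hand": 1}, {"x": -0.065, "y": -0.173, "z": 0, "ax": 0, "ay": 0, "az": 0, "hand": 1}, {"x": -0.065, "y": -0.173, "z": 0, "ax": 0, "ay": 0, "az": 0, "hand": 1}, {"x": -0.065, "y": -0.173, "z": 0, "ax": 0, "ay": 0, "az": 0, "hand": 1}, {"x": -0.065, "y": -0.173, "z": 0, "ax": 0, "ay": 0, "az": 0, "hand": 1}, {"x": -0.065, "y": -0.173, "z": 0, "ax": 0, "ay": 0, "az": 0, "hand": 1}, {"x": -0.065, "y": -0.173, "z": 0, "ax": 0, "ay": 0, "az": 0, "hand": 1}, {"x": 0, "y": 0, "z": 0, "ax": 0, "ay": 0, "az": 0, "hand": 1}, {"x": 0, "y": 0, "z": 0, "ax": 0, "ay": 0, "az": 0, "hand": 1}]}}

```text
time_s: 17.23
position: [582.6, -411.8, 184.9]
tool_rot: [-0.001, -0.034, 0.999, 0.001]
ft_force: [0.8, -0.1, -0.7]
grip_width: 85.6
finger_force: 0.0
```

```bash
sed -i 's/h\[...,1\]>110/h[...,1]>int(sys.argv[2] if len(sys.argv)>2 else 110)/' seg.py; for t in 110 100 92; do python3 seg.py w7 $t; echo; done; python3 goto.py 583 -412.4 0 94.3
```

```text
(array([ 457.4, -428.5]), array([98.1, 59.3]), 'yaw', 6.6, [242, 11, 65, 108])
(array([ 582.5, -413.1]), array([98.4, 58.4]), 'yaw', 5.1, [255, 147, 55, 87])

(array([ 457.7, -428.4]), array([98.8, 59.1]), 'yaw', 6.8, [242, 10, 64, 111])
(array([ 582.8, -413.3]), array([98.7, 59.2]), 'yaw', 4.3, [254, 146, 56, 88])

(array([ 457.6, -428.6]), array([98.5, 59.1]), 'yaw', 6.7, [242, 10, 64, 109])
(array([ 582.4, -413. ]), array([98.7, 58.6]), 'yaw', 4.2, [255, 145, 55, 88])

t 17.38 pos [ 583.5 -410.9  187.2] q [ 0.33  0.63  0.36  1.49 -0.24  1.07  2.38]
shift frac [ 0.003 -0.006  0.624] rows 3.2
turn frac [ 0.0004  0.0006 -0.0019] rows 0.0
```

Call:
{"fn": "step_arm", "kwargs": {"series": [{"x": 0.003, "y": -0.007, "z": 0.19, "ax": 0, "ay": 0, "az": -0.002, "hand": 0.85}, {"x": 0, "y": 0, "z": 0.19, "ax": 0, "ay": 0, "az": 0, "hand": 0.85}, {"x": 0, "y": 0, "z": 0.15, "ax": 0, "ay": 0, "az": 0, "hand": 0.85}, {"x": 0, "y": 0, "z": 0.06, "ax": 0, "ay": 0, "az": 0, "hand": 0.85}, {"x": 0, "y": 0, "z": 0.027, "ax": 0, "ay": 0, "az": 0, "hand": 0.85}, {"x": 0, "y": 0, "z": 0, "ax": 0, "ay": 0, "az": 0, "hand": 0.85}, {"x": 0, "y": 0, "z": 0, "ax": 0, "ay": 0, "az": 0, "hand": 0.85}]}}

```text
time_s: 18.25
position: [584.3, -415.6, 4.8]
tool_rot: [0.003, -0.037, 0.999, -0.001]
ft_force: [1.1, -0.2, 1.3]
grip_width: 79.0
finger_force: 0.0
```

Call:
{"fn": "step_arm", "kwargs": {"series": [{"x": 0, "y": 0, "z": 0, "ax": 0, "ay": 0, "az": 0, "hand": -1}, {"x": 0, "y": 0, "z": 0, "ax": 0, "ay": 0, "az": 0, "hand": -1}, {"x": 0, "y": 0, "z": 0, "ax": 0, "ay": 0, "az": 0, "hand": -1}, {"x": 0, "y": 0, "z": 0, "ax": 0, "ay": 0, "az": 0, "hand": -1}, {"x": 0, "y": 0, "z": 0, "ax": 0, "ay": 0, "az": 0, "hand": -1}, {"x": 0, "y": 0, "z": -0.05, "ax": 0, "ay": 0, "az": 0, "hand": -1}, {"x": 0, "y": 0, "z": -0.15, "ax": 0, "ay": 0, "az": 0, "hand": -1}, {"x": 0, "y": 0, "z": -0.2, "ax": 0, "ay": 0, "az": 0, "hand": -1}, {"x": 0, "y": 0, "z": -0.07, "ax": 0, "ay": 0, "az": 0, "hand": -1}, {"x": 0, "y": 0, "z": 0, "ax": 0, "ay": 0, "az": 0, "hand": -1}]}}

```text
time_s: 19.5
position: [583.5, -415.2, 145.8]
tool_rot: [0.003, -0.037, 0.999, -0.001]
ft_force: [-0.6, -0.1, 0.2]
grip_width: 0.0
finger_force: 0.0
```

```bash
python3 dgoto.py 115 0 70 0.15; python3 goto.py 500 -100 150 100
```

```text
t 19.5 pos [ 583.5 -415.2  145.8] target [526.3 -94.  128.9] F [-0.6 -0.1  0.2] w 0.0
tool shift [0.1112 1.082  0.0532] rows 5.6 turn [-0.0025 -0.0302 -0.0348] rows 0.8
col coords now [ 116.8 -326.3   86.9]
t 19.5 pos [ 583.5 -415.2  145.8] q [ 0.35  0.67  0.35  1.51 -0.26  1.    2.4 ]
shift frac [ 0.2    1.068 -0.017] rows 5.6
turn frac [-0.0008  0.0016 -0.0321] rows 0.6
```

Grip missed. I'll open and look at where B is now.

Call:
{"fn": "step_arm", "kwargs": {"series": [{"x": 0, "y": 0, "z": -0.13, "ax": 0, "ay": 0, "az": 0, "hand": 1}, {"x": 0, "y": 0, "z": 0, "ax": 0, "ay": 0, "az": 0, "hand": 1}, {"x": 0, "y": 0, "z": 0, "ax": 0, "ay": 0, "az": 0, "hand": 1}, {"x": 0, "y": 0, "z": 0, "ax": 0, "ay": 0, "az": 0, "hand": 1}]}}

```text
time_s: 20.0
position: [581.8, -414.0, 180.4]
tool_rot: [-0.0, -0.037, 0.999, 0.001]
ft_force: [-0.4, 0.2, 0.4]
grip_width: 72.3
finger_force: 0.0
```

```bash
python3 seg.py w8 100;python3 goto.py 583 -412.4 0 94.3; python3 - <<'E'
from h import *
b=cv2.imread('pics/w8.png')[:330]
cv2.imwrite('pics/w8L.png',cv2.resize(b,(800,471),interpolation=cv2.INTER_CUBIC))
E
```

```text
(array([ 457.8, -428.3]), array([99. , 58.8]), 'yaw', 7.1, [245, 10, 65, 111])
(array([ 583. , -411.2]), array([98.7, 59.5]), 'yaw', 4.9, [258, 148, 57, 89])
t 20.05 pos [ 582.  -414.1  180.7] q [ 0.34  0.64  0.36  1.49 -0.24  1.06  2.39]
shift frac [-0.004  0.005  0.602] rows 3.1
turn frac [ 0.0005 -0.     -0.0004] rows 0.0
```

View pics/w8L.png

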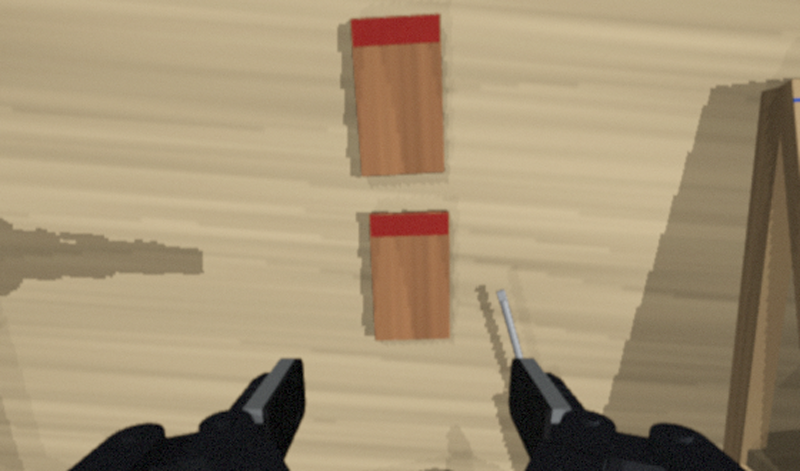

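Call:
{"fn": "step_arm", "kwargs": {"series": [{"x": -0.004, "y": 0.008, "z": 0.19, "ax": 0, "ay": 0, "az": 0, "hand": 0.85}, {"x": 0, "y": 0, "z": 0.19, "ax": 0, "ay": 0, "az": 0, "hand": 0.85}, {"x": 0, "y": 0, "z": 0.13, "ax": 0, "ay": 0, "az": 0, "hand": 0.85}, {"x": 0, "y": 0, "z": 0.06, "ax": 0, "ay": 0, "az": 0, "hand": 0.85}, {"x": 0, "y": 0, "z": 0.03, "ax": 0, "ay": 0, "az": 0, "hand": 0.85}, {"x": 0, "y": 0, "z": 0.01, "ax": 0, "ay": 0, "az": 0, "hand": 0.85}, {"x": 0, "y": 0, "z": 0, "ax": 0, "ay": 0, "az": 0, "hand": 0.85}, {"x": 0, "y": 0, "z": 0, "ax": 0, "ay": 0, "az": 0, "hand": 0.85}]}}

```text
time_s: 21.05
position: [584.8, -412.8, 1.1]
tool_rot: [0.002, -0.037, 0.999, -0.001]
ft_force: [-0.1, -0.2, 0.5]
grip_width: 79.1
finger_force: 0.0
```

```bash
python3 goto.py 583 -411.4 -3.5 94.6
```

```text
t 21.05 pos [ 584.8 -412.8    1.1] q [ 0.38  0.85  0.29  1.56 -0.31  0.78  2.44]
shift frac [0.006 0.005 0.015] rows 0.1
turn frac [-0.0005  0.0013 -0.002 ] rows 0.0
```

Call:
{"fn": "step_arm", "kwargs": {"series": [{"x": 0.006, "y": 0.005, "z": 0.015, "ax": 0, "ay": 0, "az": 0, "hand": 0.85}, {"x": 0, "y": 0, "z": 0, "ax": 0, "ay": 0, "az": 0, "hand": 0.85}, {"x": 0, "y": 0, "z": 0, "ax": 0, "ay": 0, "az": 0, "hand": -1}, {"x": 0, "y": 0, "z": 0, "ax": 0, "ay": 0, "az": 0, "hand": -1}, {"x": 0, "y": 0, "z": 0, "ax": 0, "ay": 0, "az": 0, "hand": -1}, {"x": 0, "y": 0, "z": 0, "ax": 0, "ay": 0, "az": 0, "hand": -1}, {"x": 0, "y": 0, "z": 0, "ax": 0, "ay": 0, "az": 0, "hand": -1}]}}

```text
time_s: 21.92
position: [582.6, -411.2, -4.4]
tool_rot: [0.002, -0.037, 0.999, -0.0]
ft_force: [-0.2, -0.1, 4.2]
grip_width: 58.6
finger_force: 43.5
```

```bash
python3 goto.py 583 -411.4 -3.5 94.6;python3 dgoto.py 115 0 70 0.15
```

```text
t 21.93 pos [ 582.6 -411.2   -4.4] q [ 0.38  0.86  0.29  1.56 -0.32  0.77  2.45]
shift frac [-0.001 -0.001 -0.003] rows 0.0
turn frac [-0.0003  0.001  -0.002 ] rows 0.0
t 21.93 pos [ 582.6 -411.2   -4.4] target [526.3 -94.  128.9] F [-0.2 -0.1  4.2] w 58.6
tool shift [ 0.1075  1.0679 -0.4456] rows 6.0 turn [-0.0021 -0.0308 -0.0348] rows 0.8
col coords now [  79.5 -322.1  -58.5]
```

Call:
{"fn": "step_arm", "kwargs": {"series": [{"x": 0, "y": 0, "z": -0.05, "ax": 0, "ay": 0, "az": 0, "hand": -1}, {"x": 0, "y": 0, "z": -0.18, "ax": 0, "ay": 0, "az": 0, "hand": -1}, {"x": 0, "y": 0, "z": -0.2, "ax": 0, "ay": 0, "az": 0, "hand": -1}, {"x": 0.018, "y": 0.178, "z": -0.01, "ax": 0, "ay": 0, "az": 0, "hand": -1}, {"x": 0.018, "y": 0.178, "z": -0.01, "ax": 0, "ay": 0, "az": 0, "hand": -1}, {"x": 0.018, "y": 0.178, "z": 0, "ax": 0, "ay": 0, "az": 0, "hand": -1}, {"x": 0.018, "y": 0.178, "z": 0, "ax": 0, "ay": 0, "az": 0, "hand": -1}, {"x": 0.018, "y": 0.178, "z": 0, "ax": 0, "ay": 0, "az": 0, "hand": -1}, {"x": 0.018, "y": 0.178, "z": 0, "ax": -0.001, "ay": -0.0154, "az": -0.0174, "hand": -1}, {"x": 0, "y": 0, "z": 0, "ax": -0.001, "ay": -0.0154, "az": -0.0174, "hand": -1}]}}

```text
time_s: 23.18
position: [525.2, -88.1, 130.2]
tool_rot: [0.05, -0.096, 0.994, 0.006]
ft_force: [-0.7, -1.5, 0.7]
grip_width: 58.7
finger_force: 43.3
```

Call:
{"fn": "step_arm", "kwargs": {"series": [{"x": 0, "y": 0, "z": 0, "ax": 0, "ay": 0, "az": 0, "hand": -1}, {"x": 0, "y": 0, "z": 0, "ax": 0, "ay": 0, "az": 0, "hand": -1}]}}

```text
time_s: 23.42
position: [526.4, -94.7, 130.5]
tool_rot: [0.049, -0.09, 0.995, 0.004]
ft_force: [0.6, 0.4, -0.4]
grip_width: 58.9
finger_force: 43.3
```

```bash
cat > held.py <<'E'
# held.py fn ztop : red band tail edge of the held shingle in tool coordinates (top face at tool z = ztop)
import sys
from h import *
fn=sys.argv[1];zt=float(sys.argv[2])
d=snap('wrist',fn);T=np.array(d['T_tool_cam'])
im=cv2.imread('pics/%s.png'%fn);h=cv2.cvtColor(im,cv2.COLOR_BGR2HSV)
red=(((h[...,0]<5)|(h[...,0]>172))&(h[...,1]>150)&(h[...,2]>40)).astype(np.uint8)
n,l,st,c=cv2.connectedComponentsWithStats(red);i=1+np.argmax(st[1:,4])
P=[]
for v,u in np.argwhere(l==i):
    r=T[:3,:3]@np.array([(u-d['cx'])/d['fx'],-(v-d['cy'])/d['fy'],-1]);P.append((T[:3,3]+r*(zt-T[2,3])/r[2])[:2])
R=cv2.minAreaRect(np.array(P,np.float32));b=cv2.boxPoints(R);t=b[np.argsort(-b[:,0])[:2]]
print('tail edge tool x,y',t.mean(0).round(1),'slope(rad)',round(float((t[1]-t[0])[0]/(t[1]-t[0])[1]),3),'width',R[1],st[i].tolist())
E
python3 held.py w9 -14.4; python3 dgoto.py 113 0 30 0.15
```

```text
tail edge tool x,y [46.6 -1. ] slope(rad) 0.025 width (57.62527084350586, 15.638861656188965) [217, 174, 131, 38, 4356]
t 23.48 pos [526.4 -94.7 130.3] target [534.1 -92.6  89.7] F [ 0.   0.6 -0.1] w 58.6
tool shift [-0.0131  0.0024  0.1375] rows 0.7 turn [-0.0001 -0.0002 -0.0007] rows 0.0
col coords now [115.3  -0.7  71.4]
```

Call:
{"fn": "step_arm", "kwargs": {"series": [{"x": -0.012, "y": 0.004, "z": 0.11, "ax": 0, "ay": 0, "az": 0, "hand": -1}, {"x": -0.006, "y": 0, "z": 0.06, "ax": 0, "ay": 0, "az": 0, "hand": -1}, {"x": -0.003, "y": 0, "z": 0.03, "ax": 0, "ay": 0, "az": 0, "hand": -1}, {"x": -0.002, "y": 0, "z": 0.015, "ax": 0, "ay": 0, "az": 0, "hand": -1}, {"x": 0, "y": 0, "z": 0, "ax": 0, "ay": 0, "az": 0, "hand": -1}, {"x": 0, "y": 0, "z": 0, "ax": 0, "ay": 0, "az": 0, "hand": -1}]}}

```text
time_s: 24.22
position: [539.1, -90.3, 67.2]
tool_rot: [0.05, -0.091, 0.995, 0.005]
ft_force: [0.7, 0.5, -0.6]
grip_width: 59.2
finger_force: 43.2
```

```bash
python3 dgoto.py 112 0.5 3.5 0.15
```

```text
t 24.23 pos [539.1 -90.3  67.2] target [539.6 -91.   63.8] F [ 0.7  0.5 -0.6] w 59.2
tool shift [ 0.0003 -0.0029  0.0114] rows 0.1 turn [ 0.      0.0001 -0.0001] rows 0.0
col coords now [112.6   1.4   6.9]
```

Close; go down 3.4 mm more, check contact, then release.

Call:
{"fn": "step_arm", "kwargs": {"series": [{"x": 0, "y": -0.002, "z": 0.007, "ax": 0, "ay": 0, "az": 0, "hand": -1}, {"x": 0, "y": 0, "z": 0.006, "ax": 0, "ay": 0, "az": 0, "hand": -1}, {"x": 0, "y": 0, "z": 0, "ax": 0, "ay": 0, "az": 0, "hand": -1}, {"x": 0, "y": 0, "z": 0, "ax": 0, "ay": 0, "az": 0, "hand": -1}]}}

```text
time_s: 24.72
position: [539.6, -90.8, 64.0]
tool_rot: [0.05, -0.091, 0.995, 0.005]
ft_force: [-4.8, 0.5, 12.0]
grip_width: 58.7
finger_force: 44.6
```

```bash
python3 dgoto.py 112 0.5 3.5 0.15
```

```text
t 24.73 pos [539.6 -90.8  64. ] target [539.6 -91.   63.8] F [-4.8  0.5 12. ] w 58.7
tool shift [ 0.0003 -0.0008  0.0009] rows 0.0 turn [ 0.0002  0.0001 -0.0001] rows 0.0
col coords now [112.1   0.8   3.7]
```

Call:
{"fn": "step_arm", "kwargs": {"series": [{"x": 0, "y": 0, "z": 0, "ax": 0, "ay": 0, "az": 0, "hand": 0.65}, {"x": 0, "y": 0, "z": 0, "ax": 0, "ay": 0, "az": 0, "hand": 0.65}, {"x": 0, "y": 0, "z": 0, "ax": 0, "ay": 0, "az": 0, "hand": 0.65}, {"x": 0, "y": 0, "z": -0.06, "ax": 0, "ay": 0, "az": 0, "hand": 0.65}, {"x": 0, "y": 0, "z": -0.12, "ax": 0, "ay": 0, "az": 0, "hand": 0.65}, {"x": 0, "y": 0, "z": -0.17, "ax": 0, "ay": 0, "az": 0, "hand": 1}, {"x": 0, "y": 0, "z": -0.1, "ax": 0, "ay": 0, "az": 0, "hand": 1}, {"x": 0, "y": 0, "z": 0, "ax": 0, "ay": 0, "az": 0, "hand": 1}, {"x": 0, "y": 0, "z": 0, "ax": 0, "ay": 0, "az": 0, "hand": 1}]}}

```text
time_s: 25.85
position: [525.6, -92.9, 196.9]
tool_rot: [0.049, -0.091, 0.995, 0.005]
ft_force: [-0.2, 0.6, -0.8]
grip_width: 85.5
finger_force: 0.0
```

```bash
python3 - <<'E'
from chk import *
d=snap('wrist','w10');b=d['pixels'][:300,80:480,::-1]
cv2.imwrite('pics/w10L.png',cv2.resize(b,(800,600),interpolation=cv2.INTER_CUBIC))
E
python3 goto.py 470 -425 190 96.8
```

```text
t 25.9 pos [525.4 -92.9 196.3] q [-0.14  0.27  0.32  2.01 -0.17  0.79  2.03]
shift frac [ 0.384 -1.055 -0.017] rows 5.8
turn frac [0.0013 0.0311 0.0206] rows 0.6
```

View pics/w10L.png

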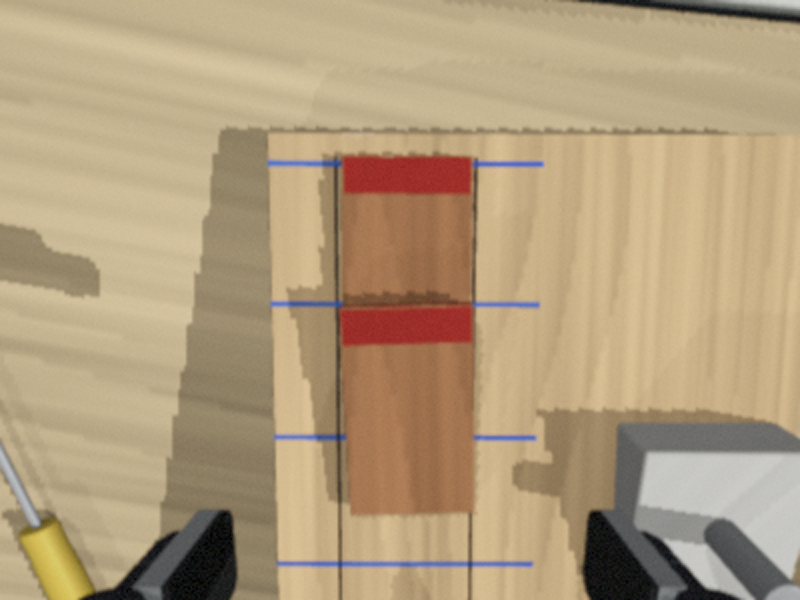

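```bash
python3 - <<'E'
from chk import *
for n,u,v,h in[('l2L',338,303,0),('l2R',475,303,0),('l3',405,437,0),('tL',341,310,25),('tR',472,306,25),('hL',351,514,10),('hR',473,513,10),('t1',343,157,10),('t1R',471,157,10)]:
    print(n,online('w10',80+u/2,v/2,h).round(1))
E
```

```text
l2L [ 64.1 -33.    0. ]
l2R [64.1 33.4  0. ]
l3 [129.6  -0.6   0. ]
tL [ 69.2 -28.7  25. ]
tR [67.5 29.2 25. ]
hL [166.  -26.9  10. ]
hR [165.6  32.5  10. ]
t1 [ -0.3 -28.5  10. ]
t1R [-0.3 29.6 10. ]
```

Call:
{"fn": "step_arm", "kwargs": {"series": [{"x": 0, "y": 0, "z": 0, "ax": 0.0013, "ay": 0.0311, "az": 0.0206, "hand": 1}, {"x": 0.064, "y": -0.176, "z": 0, "ax": 0, "ay": 0, "az": 0, "hand": 1}, {"x": 0.064, "y": -0.176, "z": 0, "ax": 0, "ay": 0, "az": 0, "hand": 1}, {"x": 0.064, "y": -0.176, "z": 0, "ax": 0, "ay": 0, "az": 0, "hand": 1}, {"x": 0.064, "y": -0.176, "z": 0, "ax": 0, "ay": 0, "az": 0, "hand": 1}, {"x": 0.064, "y": -0.176, "z": 0, "ax": 0, "ay": 0, "az": 0, "hand": 1}, {"x": 0.064, "y": -0.176, "z": 0, "ax": 0, "ay": 0, "az": 0, "hand": 1}, {"x": 0, "y": 0, "z": 0, "ax": 0, "ay": 0, "az": 0, "hand": 1}, {"x": 0, "y": 0, "z": 0, "ax": 0, "ay": 0, "az": 0, "hand": 1}]}}

```text
time_s: 27.02
position: [448.8, -420.5, 195.4]
tool_rot: [-0.0, -0.059, 0.998, 0.001]
ft_force: [-0.7, 1.6, -0.2]
grip_width: 85.7
finger_force: 0.0
```

```bash
python3 seg.py w11 100; python3 goto.py 458 -428 -3.5 96.8
```

```text
(array([ 457. , -428.5]), array([97.7, 58.7]), 'yaw', 6.7, [250, 153, 53, 84])
t 27.07 pos [ 449.4 -419.8  195.7] q [ 0.37  0.47  0.44  1.75 -0.23  0.98  2.59]
shift frac [-0.025 -0.032  0.664] rows 3.4
turn frac [0.0006 0.0001 0.0004] rows 0.0
```

Call:
{"fn": "step_arm", "kwargs": {"series": [{"x": -0.025, "y": -0.032, "z": 0.18, "ax": 0, "ay": 0, "az": 0, "hand": 0.85}, {"x": 0, "y": 0, "z": 0.18, "ax": 0, "ay": 0, "az": 0, "hand": 0.85}, {"x": 0, "y": 0, "z": 0.17, "ax": 0, "ay": 0, "az": 0, "hand": 0.85}, {"x": 0, "y": 0, "z": 0.08, "ax": 0, "ay": 0, "az": 0, "hand": 0.85}, {"x": 0, "y": 0, "z": 0.04, "ax": 0, "ay": 0, "az": 0, "hand": 0.85}, {"x": 0, "y": 0, "z": 0.006, "ax": 0, "ay": 0, "az": 0, "hand": 0.85}, {"x": 0, "y": 0, "z": 0, "ax": 0, "ay": 0, "az": 0, "hand": 0.85}, {"x": 0, "y": 0, "z": 0, "ax": 0, "ay": 0, "az": 0, "hand": 0.85}]}}

```text
time_s: 28.08
position: [458.8, -430.5, 1.5]
tool_rot: [0.002, -0.059, 0.998, -0.001]
ft_force: [0.0, -0.0, 0.5]
grip_width: 79.3
finger_force: 0.0
```

```bash
python3 goto.py 457 -428.5 -3.5 96.7
```

```text
t 28.07 pos [ 458.8 -430.5    1.5] q [ 0.46  0.75  0.33  1.79 -0.37  0.66  2.7 ]
shift frac [0.005 0.007 0.017] rows 0.1
turn frac [-0.0006  0.001   0.0006] rows 0.0
```

Call:
{"fn": "step_arm", "kwargs": {"series": [{"x": 0.005, "y": 0.007, "z": 0.016, "ax": 0, "ay": 0, "az": 0, "hand": 0.85}, {"x": 0, "y": 0, "z": 0, "ax": 0, "ay": 0, "az": 0, "hand": 0.85}, {"x": 0, "y": 0, "z": 0, "ax": 0, "ay": 0, "az": 0, "hand": -1}, {"x": 0, "y": 0, "z": 0, "ax": 0, "ay": 0, "az": 0, "hand": -1}, {"x": 0, "y": 0, "z": 0, "ax": 0, "ay": 0, "az": 0, "hand": -1}, {"x": 0, "y": 0, "z": 0, "ax": 0, "ay": 0, "az": 0, "hand": -1}, {"x": 0, "y": 0, "z": 0, "ax": 0, "ay": 0, "az": 0, "hand": -1}]}}

```text
time_s: 28.95
position: [456.5, -428.4, -4.3]
tool_rot: [0.001, -0.059, 0.998, -0.0]
ft_force: [-0.8, -0.0, 4.2]
grip_width: 58.6
finger_force: 43.9
```

```bash
python3 goto.py 457 -428.5 -3.5 96.7;python3 dgoto.py 180 0 75 0.15
```

```text
t 28.95 pos [ 456.5 -428.4   -4.3] q [ 0.46  0.76  0.33  1.8  -0.38  0.64  2.7 ]
shift frac [-0.002 -0.    -0.003] rows 0.0
turn frac [-0.0003  0.0006  0.0004] rows 0.0
t 28.95 pos [ 456.5 -428.4   -4.3] target [587.  -82.7 149.9] F [-0.8 -0.   4.2] w 58.6
tool shift [-0.5692  1.0923 -0.5138] rows 6.9 turn [-0.0013 -0.0312 -0.0207] rows 0.6
col coords now [ -43.6 -316.1  -27. ]
```

Call:
{"fn": "step_arm", "kwargs": {"series": [{"x": 0, "y": 0, "z": -0.05, "ax": 0, "ay": 0, "az": 0, "hand": -1}, {"x": 0, "y": 0, "z": -0.18, "ax": 0, "ay": 0, "az": 0, "hand": -1}, {"x": 0, "y": 0, "z": -0.2, "ax": 0, "ay": 0, "az": 0, "hand": -1}, {"x": 0, "y": 0, "z": -0.08, "ax": 0, "ay": 0, "az": 0, "hand": -1}, {"x": -0.0813, "y": 0.156, "z": 0, "ax": 0, "ay": 0, "az": 0, "hand": -1}, {"x": -0.0813, "y": 0.156, "z": 0, "ax": 0, "ay": 0, "az": 0, "hand": -1}, {"x": -0.0813, "y": 0.156, "z": 0, "ax": 0, "ay": 0, "az": 0, "hand": -1}, {"x": -0.0813, "y": 0.156, "z": 0, "ax": 0, "ay": 0, "az": 0, "hand": -1}, {"x": -0.0813, "y": 0.156, "z": 0, "ax": 0, "ay": 0, "az": 0, "hand": -1}, {"x": -0.0813, "y": 0.156, "z": 0, "ax": 0, "ay": 0, "az": 0, "hand": -1}]}}

```text
time_s: 30.2
position: [568.5, -130.3, 149.1]
tool_rot: [0.001, -0.059, 0.998, -0.0]
ft_force: [1.4, 0.4, -0.7]
grip_width: 58.9
finger_force: 43.5
```

Call:
{"fn": "step_arm", "kwargs": {"series": [{"x": -0.0813, "y": 0.156, "z": 0, "ax": 0, "ay": 0, "az": 0, "hand": -1}, {"x": 0, "y": 0, "z": 0, "ax": -0.0013, "ay": -0.0312, "az": -0.0207, "hand": -1}, {"x": 0, "y": 0, "z": 0, "ax": 0, "ay": 0, "az": 0, "hand": -1}, {"x": 0, "y": 0, "z": 0, "ax": 0, "ay": 0, "az": 0, "hand": -1}]}}

```text
time_s: 30.7
position: [587.0, -83.6, 149.0]
tool_rot: [0.049, -0.09, 0.995, 0.005]
ft_force: [1.7, 0.4, -0.2]
grip_width: 58.5
finger_force: 43.5
```

```bash
python3 held.py w12 -14.4; python3 dgoto.py 177 0 3.5 0.15
```

```text
tail edge tool x,y [46.8  0.1] slope(rad) -0.001 width (15.061985969543457, 57.45213317871094) [220, 175, 130, 34, 4359]
t 30.75 pos [587.2 -83.6 148.9] target [601.6 -80.1  79.8] F [-0.5  0.5  0.2] w 58.5
tool shift [-0.0262  0.0031  0.2341] rows 1.2 turn [-0.0001 -0.0002 -0.0007] rows 0.0
col coords now [179.8  -0.9  74.1]
```

Call:
{"fn": "step_arm", "kwargs": {"series": [{"x": -0.01, "y": 0.003, "z": 0.11, "ax": 0, "ay": 0, "az": 0, "hand": -1}, {"x": -0.005, "y": 0, "z": 0.06, "ax": 0, "ay": 0, "az": 0, "hand": -1}, {"x": -0.004, "y": 0, "z": 0.035, "ax": 0, "ay": 0, "az": 0, "hand": -1}, {"x": 0, "y": 0, "z": 0.018, "ax": 0, "ay": 0, "az": 0, "hand": -1}, {"x": 0, "y": 0, "z": 0.009, "ax": 0, "ay": 0, "az": 0, "hand": -1}, {"x": 0, "y": 0, "z": 0, "ax": 0, "ay": 0, "az": 0, "hand": -1}, {"x": 0, "y": 0, "z": 0, "ax": 0, "ay": 0, "az": 0, "hand": -1}]}}

```text
time_s: 31.62
position: [599.4, -79.6, 80.4]
tool_rot: [0.05, -0.092, 0.995, 0.005]
ft_force: [-0.9, -0.5, 1.6]
grip_width: 58.4
finger_force: 43.7
```

```bash
python3 dgoto.py 175 0 3.5 0.15
```

```text
t 31.62 pos [599.4 -79.6  80.4] target [599.7 -80.4  79.3] F [-0.9 -0.5  1.6] w 58.4
tool shift [ 0.     -0.0027  0.0037] rows 0.0 turn [0.     0.0002 0.    ] rows 0.0
col coords now [175.2   0.8   4.6]
```

Call:
{"fn": "step_arm", "kwargs": {"series": [{"x": 0, "y": -0.0025, "z": 0.005, "ax": 0, "ay": 0, "az": 0, "hand": -1}, {"x": 0, "y": 0, "z": 0, "ax": 0, "ay": 0, "az": 0, "hand": -1}, {"x": 0, "y": 0, "z": 0, "ax": 0, "ay": 0, "az": 0, "hand": 0.65}, {"x": 0, "y": 0, "z": 0, "ax": 0, "ay": 0, "az": 0, "hand": 0.65}, {"x": 0, "y": 0, "z": 0, "ax": 0, "ay": 0, "az": 0, "hand": 0.65}, {"x": 0, "y": 0, "z": -0.06, "ax": 0, "ay": 0, "az": 0, "hand": 0.65}, {"x": 0, "y": 0, "z": -0.12, "ax": 0, "ay": 0, "az": 0, "hand": 0.65}, {"x": 0, "y": 0, "z": -0.17, "ax": 0, "ay": 0, "az": 0, "hand": 1}, {"x": 0, "y": 0, "z": -0.17, "ax": 0, "ay": 0, "az": 0, "hand": 1}, {"x": 0, "y": 0, "z": -0.1, "ax": 0, "ay": 0, "az": 0, "hand": 1}]}}

```text
time_s: 32.88
position: [581.8, -84.1, 267.6]
tool_rot: [0.052, -0.091, 0.994, 0.005]
ft_force: [-0.1, -0.4, -0.5]
grip_width: 85.5
finger_force: 0.0
```

Call:
{"fn": "step_arm", "kwargs": {"series": [{"x": 0, "y": 0, "z": 0, "ax": 0, "ay": 0, "az": 0, "hand": 1}, {"x": 0, "y": 0, "z": 0, "ax": 0, "ay": 0, "az": 0, "hand": 1}]}}

```text
time_s: 33.12
position: [580.7, -83.4, 263.2]
tool_rot: [0.049, -0.092, 0.995, 0.005]
ft_force: [-0.2, 0.4, -1.1]
grip_width: 85.3
finger_force: 0.0
```

```bash
python3 - <<'E'
from chk import *
d=snap('wrist','w13');b=d['pixels'][:300,80:480,::-1]
cv2.imwrite('pics/w13L.png',cv2.resize(b,(800,600),interpolation=cv2.INTER_CUBIC))
E
python3 goto.py 475 276 200 90
```

```text
t 33.17 pos [580.5 -83.3 262.5] q [-0.23  0.29  0.4   1.82 -0.17  0.97  2.  ]
shift frac [0.147 1.242 0.196] rows 6.5
turn frac [0.0031 0.031  0.0584] rows 1.1
```

View pics/w13L.png

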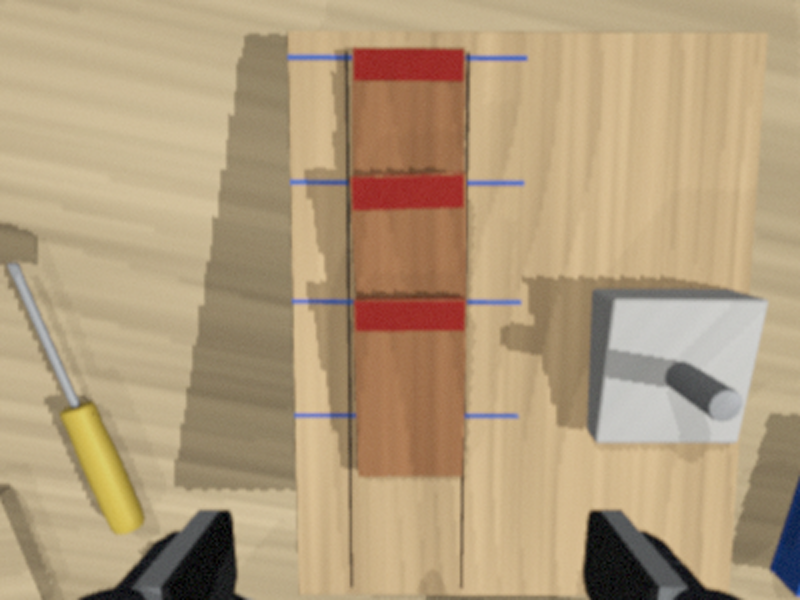

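```bash
python3 - <<'E'
from chk import *
for n,u,v,h in[('l1',408,58,0),('l2',408,183,0),('l3',408,301,0),('l4',408,415,0),('t1',408,48.5,10),('t2L',351,180,25),('t2R',463,176,25),('t3L',356,300,25),('t3R',464,298,25),('h3',410,475,10)]:
    print(n,online('w13',80+u/2,v/2,h).round(1))
print('stub top',onz('w13',80+724/2,403/2,145),'base',onz('w13',80+680/2,377/2,95))
c=[onz('w13',80+u/2,v/2,95) for u,v in[(613,298),(766,300),(738,442),(598,441)]];print('block',np.mean(c,0),[np.linalg.norm(c[i]-c[i-1]).round(1) for i in range(4)])
E
```

```text
l1 [-0.3  0.3  0. ]
l2 [64.9  0.2  0. ]
l3 [129.4   0.2   0. ]
l4 [1.946e+02 1.000e-01 0.000e+00]
t1 [-0.3  0.3 10. ]
t2L [ 70.3 -29.1  25. ]
t2R [68.4 28.5 25. ]
t3L [131.  -27.2  25. ]
t3R [130.   29.7  25. ]
h3 [228.    1.3  10. ]
stub top [563.31126814  61.17872836 145.        ] base [565.4997845   63.50404995  95.        ]
block [563.77952096  61.91510312  95.        ] [np.float64(80.2), np.float64(79.3), np.float64(79.8), np.float64(79.3)]
```

Call:
{"fn": "step_arm", "kwargs": {"series": [{"x": 0, "y": 0, "z": 0, "ax": 0.0016, "ay": 0.0155, "az": 0.0292, "hand": 1}, {"x": 0, "y": 0, "z": 0, "ax": 0.0016, "ay": 0.0155, "az": 0.0292, "hand": 1}, {"x": 0.0503, "y": 0.171, "z": 0.039, "ax": 0, "ay": 0, "az": 0, "hand": 1}, {"x": 0.0503, "y": 0.171, "z": 0.039, "ax": 0, "ay": 0, "az": 0, "hand": 1}, {"x": 0.0503, "y": 0.171, "z": 0.039, "ax": 0, "ay": 0, "az": 0, "hand": 1}, {"x": 0.0503, "y": 0.171, "z": 0.039, "ax": 0, "ay": 0, "az": 0, "hand": 1}, {"x": 0.0503, "y": 0.171, "z": 0.039, "ax": 0, "ay": 0, "az": 0, "hand": 1}, {"x": 0.0503, "y": 0.171, "z": 0.039, "ax": 0, "ay": 0, "az": 0, "hand": 1}, {"x": 0.0503, "y": 0.171, "z": 0.039, "ax": 0, "ay": 0, "az": 0, "hand": 1}, {"x": 0, "y": 0, "z": 0, "ax": 0, "ay": 0, "az": 0, "hand": 1}]}}

```text
time_s: 34.42
position: [472.2, 279.7, 178.5]
tool_rot: [-0.001, -0.004, 1.0, -0.001]
ft_force: [-0.2, 0.3, -0.3]
grip_width: 85.2
finger_force: 0.0
```

```bash
python3 - <<'E'
from chk import *
print('stub',tri(('w2',284.2,224.6),('w13',442,201.5)),tri(('w2',284.2,224.6),('w13',442,201.5),('scene0',391/1.4286,291/1.4286),('side0',396/1.4286,279/1.4286)))
d=snap('wrist','w14');b=d['pixels'][:330,:,::-1]
cv2.imwrite('pics/w14L.png',cv2.resize(b,(800,471),interpolation=cv2.INTER_CUBIC))
im=b;m=(im.max(2)<55).astype(np.uint8)
n,l,st,c=cv2.connectedComponentsWithStats(m)
for i in range(1,n):
    if st[i,4]>300: print(st[i],c[i],onz('w14',*c[i],12))
E
python3 goto.py 475 276 0 90
```

```text
stub [562.92043572  58.99905072 148.51353681] [562.63049146  58.77686008 143.86632443]
[ 256  168   53   51 1651] [282.11447608 193.09267111] [471.50276319 277.14147109  12.        ]
[  29  256  169   74 4879] [134.11908178 308.0081984 ] [614.88669346  98.71172149  12.        ]
[ 372  256  169   74 5000] [434.5848 307.5378] [610.99378838 462.08364931  12.        ]
t 34.48 pos [473.8 276.9 179.1] q [-0.8   0.36  0.26  1.91 -0.12  0.88  1.09]
shift frac [-0.005 -0.002  0.597] rows 3.1
turn frac [-0.0008 -0.0004  0.0014] rows 0.0
```

View pics/w14L.png

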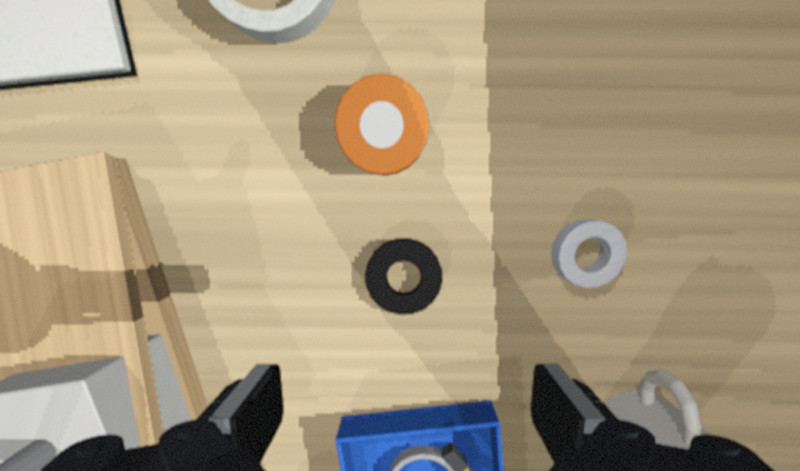

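Call:
{"fn": "step_arm", "kwargs": {"series": [{"x": 0.006, "y": 0, "z": 0.18, "ax": 0, "ay": 0, "az": 0, "hand": 1}, {"x": 0, "y": 0, "z": 0.18, "ax": 0, "ay": 0, "az": 0, "hand": 1}, {"x": 0, "y": 0, "z": 0.15, "ax": 0, "ay": 0, "az": 0, "hand": 1}, {"x": 0, "y": 0, "z": 0.07, "ax": 0, "ay": 0, "az": 0, "hand": 1}, {"x": 0, "y": 0, "z": 0.035, "ax": 0, "ay": 0, "az": 0, "hand": 1}, {"x": 0, "y": 0, "z": 0, "ax": 0, "ay": 0, "az": 0, "hand": 1}, {"x": 0, "y": 0, "z": 0, "ax": 0, "ay": 0, "az": 0, "hand": 1}]}}

```text
time_s: 35.35
position: [475.2, 275.5, -2.4]
tool_rot: [0.002, 0.0, 1.0, 0.0]
ft_force: [0.2, 0.3, -0.5]
grip_width: 85.4
finger_force: 0.0
```

```bash
python3 goto.py 472 277 -3.5 90; python3 -c "
from h import *
f=1/1.4286
print('cap',onz('w14',382*f,125*f,30),'spacer',onz('w14',591*f,253*f,20))"
```

```text
t 35.35 pos [475.2 275.5  -2.4] q [-0.73  0.65  0.18  1.99 -0.22  0.52  1.18]
shift frac [0.011 0.005 0.004] rows 0.1
turn frac [ 0.0002  0.0011 -0.0002] rows 0.0
cap [367.71224135 263.05734103  30.        ] spacer [451.77763272 413.75695547  20.        ]
```

Call:
{"fn": "step_arm", "kwargs": {"squeeze": 30, "series": [{"x": 0.01, "y": 0.005, "z": 0.003, "ax": 0, "ay": 0, "az": 0, "hand": 1}, {"x": 0, "y": 0, "z": 0, "ax": 0, "ay": 0, "az": 0, "hand": 1}, {"x": 0, "y": 0, "z": 0, "ax": 0, "ay": 0, "az": 0, "hand": -1}, {"x": 0, "y": 0, "z": 0, "ax": 0, "ay": 0, "az": 0, "hand": -1}, {"x": 0, "y": 0, "z": 0, "ax": 0, "ay": 0, "az": 0, "hand": -1}, {"x": 0, "y": 0, "z": 0, "ax": 0, "ay": 0, "az": 0, "hand": -1}, {"x": 0, "y": 0, "z": 0, "ax": 0, "ay": 0, "az": 0, "hand": -1}, {"x": 0, "y": 0, "z": 0, "ax": 0, "ay": 0, "az": 0, "hand": -1}]}}

```text
time_s: 36.35
position: [471.4, 277.1, -3.6]
tool_rot: [0.001, -0.0, 1.0, -0.0]
ft_force: [-2.1, -1.6, 5.6]
grip_width: 59.0
finger_force: 30.8
```

```bash
python3 goto.py 563 59.5 220 90
```

```text
t 36.35 pos [471.4 277.1  -3.6] q [-0.74  0.65  0.18  1.99 -0.22  0.51  1.17]
shift frac [-0.306 -0.725 -0.745] rows 5.6
turn frac [-0.      0.0006  0.0001] rows 0.0
```

Call:
{"fn": "step_arm", "kwargs": {"series": [{"x": 0, "y": 0, "z": -0.05, "ax": 0, "ay": 0, "az": 0, "hand": -1}, {"x": 0, "y": 0, "z": -0.2, "ax": 0, "ay": 0, "az": 0, "hand": -1}, {"x": 0, "y": 0, "z": -0.2, "ax": 0, "ay": 0, "az": 0, "hand": -1}, {"x": 0, "y": 0, "z": -0.2, "ax": 0, "ay": 0, "az": 0, "hand": -1}, {"x": -0.061, "y": -0.145, "z": 0, "ax": 0, "ay": 0, "az": 0, "hand": -1}, {"x": -0.061, "y": -0.145, "z": 0, "ax": 0, "ay": 0, "az": 0, "hand": -1}, {"x": -0.061, "y": -0.145, "z": 0, "ax": 0, "ay": 0, "az": 0, "hand": -1}, {"x": -0.061, "y": -0.145, "z": 0, "ax": 0, "ay": 0, "az": 0, "hand": -1}, {"x": -0.06, "y": -0.144, "z": 0, "ax": 0, "ay": 0, "az": 0, "hand": -1}, {"x": 0, "y": 0, "z": 0, "ax": 0, "ay": 0, "az": 0, "hand": -1}]}}

```text
time_s: 37.6
position: [563.2, 54.9, 192.0]
tool_rot: [0.002, 0.004, 1.0, -0.001]
ft_force: [-0.2, 0.6, -0.4]
grip_width: 58.9
finger_force: 32.8
```

Call:
{"fn": "step_arm", "kwargs": {"series": [{"x": 0, "y": 0, "z": 0.05, "ax": 0, "ay": 0, "az": 0, "hand": -1}, {"x": 0, "y": 0, "z": 0, "ax": 0, "ay": 0, "az": 0, "hand": -1}, {"x": 0, "y": 0, "z": 0, "ax": 0, "ay": 0, "az": 0, "hand": -1}]}}

```text
time_s: 37.98
position: [561.7, 61.0, 175.7]
tool_rot: [0.001, -0.001, 1.0, -0.0]
ft_force: [0.5, -0.7, -0.9]
grip_width: 58.7
finger_force: 32.8
```

```bash
python3 goto.py 562.5 60 155 90;  python3 - <<'E'
from h import *
a=snap('wrist','w15')['pixels'][120:330,180:390,::-1];b=snap('side','d15')['pixels'][150:250,220:330,::-1];c=snap('scene','s15')['pixels'][140:250,220:330,::-1]
im=np.hstack([cv2.resize(x,(266,266),interpolation=cv2.INTER_CUBIC) for x in(a,b,c)]);cv2.imwrite('pics/w15L.png',im)
E
```

```text
t 37.98 pos [561.7  61.  175.7] q [-0.45  0.4   0.36  1.89 -0.18  0.89  1.56]
shift frac [-0.003 -0.003  0.069] rows 0.4
turn frac [-0.0001  0.0003  0.0006] rows 0.0
```

View pics/w15L.png

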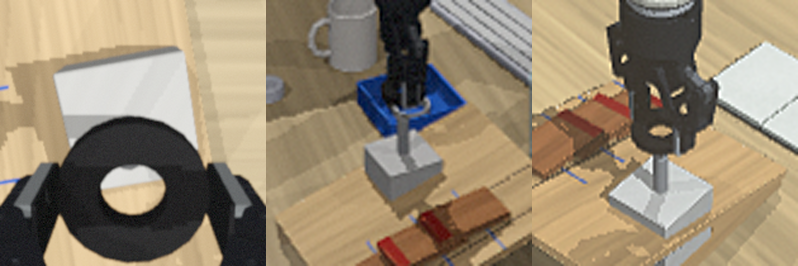

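```bash
python3 - <<'E'
from chk import *
d=robot.snapshot('wrist');T=np.array(d['T_tool_cam']);k=(d['fx'],d['fy'],d['cx'],d['cy']);f=210/266
print(intool('',180+134.5*f,120+189.5*f,-15.6,T,k),intool('',180+133*f,120+188*f,-15.6,T,k))
E
python3 goto.py 563 60 155 90
```

```text
[  1.56833115   1.14245561 -15.6       ] [  2.19015326   0.57606508 -15.6       ]
t 38.17 pos [562.3  60.3 176.2] q [-0.45  0.4   0.36  1.88 -0.18  0.89  1.56]
shift frac [-0.002 -0.001  0.071] rows 0.4
turn frac [-0.0001  0.0007  0.0002] rows 0.0
```

Call:
{"fn": "step_arm", "kwargs": {"series": [{"x": -0.008, "y": -0.004, "z": 0.05, "ax": 0, "ay": 0, "az": 0, "hand": -1}, {"x": 0, "y": 0, "z": 0.03, "ax": 0, "ay": 0, "az": 0, "hand": -1}, {"x": 0, "y": 0, "z": 0.04, "ax": 0, "ay": 0, "az": 0, "hand": -1}, {"x": 0, "y": 0, "z": 0.04, "ax": 0, "ay": 0, "az": 0, "hand": -1}, {"x": 0, "y": 0, "z": 0, "ax": 0, "ay": 0, "az": 0, "hand": -1}]}}

```text
time_s: 38.8
position: [563.7, 58.4, 126.6]
tool_rot: [-0.0, 0.0, 1.0, -0.0]
ft_force: [0.5, -0.1, -0.4]
grip_width: 59.2
finger_force: 32.8
```

Call:
{"fn": "step_arm", "kwargs": {"series": [{"x": 0, "y": 0, "z": 0.06, "ax": 0, "ay": 0, "az": 0, "hand": -1}, {"x": 0, "y": 0, "z": 0.035, "ax": 0, "ay": 0, "az": 0, "hand": -1}, {"x": 0, "y": 0, "z": 0.01, "ax": 0, "ay": 0, "az": 0, "hand": -1}, {"x": 0, "y": 0, "z": 0, "ax": 0, "ay": 0, "az": 0, "hand": -1}, {"x": 0, "y": 0, "z": 0, "ax": 0, "ay": 0, "az": 0, "hand": -1}]}}

```text
time_s: 39.42
position: [564.4, 58.5, 96.5]
tool_rot: [0.001, 0.0, 1.0, -0.0]
ft_force: [-2.9, 0.1, 3.9]
grip_width: 58.9
finger_force: 33.1
```

Call:
{"fn": "step_arm", "kwargs": {"series": [{"x": 0, "y": 0, "z": 0.006, "ax": 0, "ay": 0, "az": 0, "hand": -1}, {"x": 0, "y": 0, "z": 0.004, "ax": 0, "ay": 0, "az": 0, "hand": -1}, {"x": 0, "y": 0, "z": 0, "ax": 0, "ay": 0, "az": 0, "hand": -1}]}}

```text
time_s: 39.8
position: [564.5, 58.6, 96.3]
tool_rot: [0.001, 0.0, 1.0, 0.001]
ft_force: [-11.6, -1.2, 26.6]
grip_width: 59.1
finger_force: 34.9
```

Call:
{"fn": "step_arm", "kwargs": {"series": [{"x": 0, "y": 0, "z": -0.008, "ax": 0, "ay": 0, "az": 0, "hand": -1}, {"x": 0, "y": 0, "z": 0, "ax": 0, "ay": 0, "az": 0, "hand": 0.7}, {"x": 0, "y": 0, "z": 0, "ax": 0, "ay": 0, "az": 0, "hand": 0.8}, {"x": 0, "y": 0, "z": 0, "ax": 0, "ay": 0, "az": 0, "hand": 0.8}, {"x": 0, "y": 0, "z": -0.06, "ax": 0, "ay": 0, "az": 0, "hand": 0.8}, {"x": 0, "y": 0, "z": -0.12, "ax": 0, "ay": 0, "az": 0, "hand": 0.8}, {"x": 0, "y": 0, "z": -0.17, "ax": 0, "ay": 0, "az": 0, "hand": 1}, {"x": 0, "y": 0, "z": -0.05, "ax": 0, "ay": 0, "az": 0, "hand": 1}, {"x": 0, "y": 0, "z": 0, "ax": 0, "ay": 0, "az": 0, "hand": 1}, {"x": 0, "y": 0, "z": 0, "ax": 0, "ay": 0, "az": 0, "hand": 1}]}}

```text
time_s: 41.05
position: [563.5, 58.6, 214.7]
tool_rot: [-0.0, -0.0, 1.0, -0.0]
ft_force: [0.5, -0.6, -0.2]
grip_width: 85.6
finger_force: 0.0
```

```bash
python3 goto.py 452 414 180 90;  python3 - <<'E'
from h import *
a=snap('wrist','w16')['pixels'][:300,80:480,::-1];b=snap('side','d16')['pixels'][150:250,220:320,::-1];c=snap('scene','s16')['pixels'][150:250,220:320,::-1]
im=np.hstack([cv2.resize(x,(y,300),interpolation=cv2.INTER_CUBIC) for x,y in((a,400),(b,200),(c,200))]);cv2.imwrite('pics/w16L.png',cv2.resize(im,(800,300)))
E
```

```text
t 41.05 pos [563.5  58.6 214.7] q [-0.46  0.35  0.38  1.85 -0.15  0.97  1.55]
shift frac [0.372 1.185 0.115] rows 6.4
turn frac [-0.0003 -0.0001  0.    ] rows 0.0
```

View pics/w16L.png

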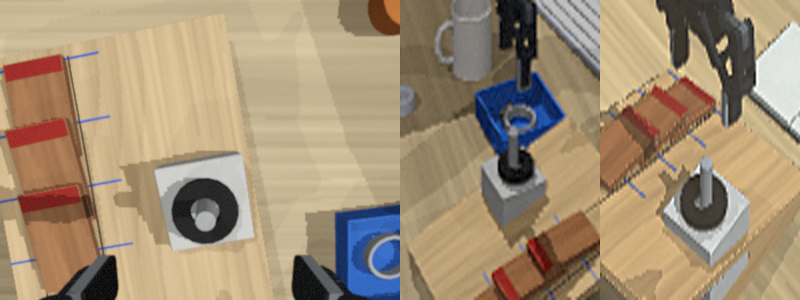

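```bash
python3 - <<'E'
from h import *
im=cv2.imread('pics/w16.png')
print('stub top',onz('w16',285.5,221.5,149.5))
m=(im.max(2)<70).astype(np.uint8);m[:170]=0;m[250:]=0;m[:,:230]=0;m[:,340:]=0
n,l,st,c=cv2.connectedComponentsWithStats(m);i=1+np.argmax(st[1:,4]);print(st[i])
cn,_=cv2.findContours((l==i).astype(np.uint8),cv2.RETR_EXTERNAL,cv2.CHAIN_APPROX_NONE)
W=np.array([onz('w16',*p[0],110)[:2] for p in max(cn,key=len)],np.float32);print('seal',cv2.fitEllipse(W))
g=cv2.cvtColor(im,cv2.COLOR_BGR2GRAY)[200:240:2,268:304:2];print(g)
E
```

```text
stub top [563.37160844  59.60781414 149.5       ]
[ 252  179   66   64 2571]
seal ((566.576171875, 58.828765869140625), (56.92246627807617, 58.003868103027344), 104.05467987060547)
[[ 34  29  28  27  65  75  79  91  89 100 106  94  74  57  32  44  33  44]
 [ 23  27  18  73 109  85  86  91  92  99 109 115 106 111  54  34  40  39]
 [ 28  31  62 118 107  86  92  93  92  98 107 117 122 120 122  57  43  39]
 [ 30  34 106 120 108  89  90  90  90  99 108 114 120 122 155  97  44  35]
 [ 28  53 121 121 104  89  90  92  90 100 108 114 123 127 128 112  42  37]
 [ 28  63 118 122  99  87  92  94  99 106 112 113 123 127 121 114  43  43]
 [ 33  53 126 129  96  92 123 160 167 167 165 139 121 121 122 113  37  40]
 [ 35  49 165 177 114 147 177 179 178 182 181 183 159 126 121  86  31  40]
 [ 33  24 122 175 132 175 179 175 179 181 179 181 183 146 114  41  33  38]
 [ 35  40  58 144 162 180 176 175 179 178 181 180 177 176  89  18  30  35]
 [ 38  41  33  68 167 180 175 177 179 179 181 180 173 180  79  25  39  33]
 [ 46  41  40  70 167 175 175 177 178 178 180 176 177 171  57  30  31  37]
 [ 39  39  44  58 154 173 177 178 177 178 175 173 176 161  44  32  29  37]
 [ 33  43  41  38 107 170 179 177 178 178 175 173 173 100  37  37  38  36]
 [ 45  43  41  40  50 122 169 177 177 176 172 170 124  39  41  34  36  36]
 [ 47  42  39  37  39  40  92 143 147 149 138  85  42  42  40  32  31  33]
 [ 40  42  38  45  42  43  40  45  45  49  41  40  37  36  35  37  37  33]
 [ 43  39  42  45  38  38  47  42  44  44  39  40  41  26  35  38  38  35]
 [ 42  37  37  36  43  38  44  48  42  43  41  43  38  37  36  33  34  34]
 [ 71  44  45  40  37  41  42  37  33  41  44  44  34  39  35  34  41  66]]
```

Call:
{"fn": "step_arm", "kwargs": {"series": [{"x": 0.053, "y": 0.169, "z": 0.016, "ax": 0, "ay": 0, "az": 0, "hand": 1}, {"x": 0.053, "y": 0.169, "z": 0.016, "ax": 0, "ay": 0, "az": 0, "hand": 1}, {"x": 0.053, "y": 0.169, "z": 0.016, "ax": 0, "ay": 0, "az": 0, "hand": 1}, {"x": 0.053, "y": 0.169, "z": 0.016, "ax": 0, "ay": 0, "az": 0, "hand": 1}, {"x": 0.053, "y": 0.169, "z": 0.016, "ax": 0, "ay": 0, "az": 0, "hand": 1}, {"x": 0.053, "y": 0.169, "z": 0.016, "ax": 0, "ay": 0, "az": 0, "hand": 1}, {"x": 0.053, "y": 0.169, "z": 0.016, "ax": 0, "ay": 0, "az": 0, "hand": 1}, {"x": 0, "y": 0, "z": 0, "ax": 0, "ay": 0, "az": 0, "hand": 1}, {"x": 0, "y": 0, "z": 0, "ax": 0, "ay": 0, "az": 0, "hand": 1}]}}

```text
time_s: 42.32
position: [453.2, 412.6, 180.9]
tool_rot: [0.001, 0.0, 1.0, -0.001]
ft_force: [0.2, -0.1, 1.0]
grip_width: 85.2
finger_force: 0.0
```

```bash
python3 goto.py 452 414 -3 90;python3 - <<'E'
from h import *
d=snap('wrist','w17');im=d['pixels'][:,:,::-1];h=cv2.cvtColor(im,cv2.COLOR_BGR2HSV)
u,v=proj('w17',[452,414,20]);print(u,v,'hsv',h[int(v)-18,int(u)],h[int(v)-40,int(u)])
m=(h[...,1]<60).astype(np.uint8);m[252:]=0
n,l,st,c=cv2.connectedComponentsWithStats(m)
for i in range(1,n):
    if st[i,4]>150:
        cn,_=cv2.findContours((l==i).astype(np.uint8),cv2.RETR_EXTERNAL,cv2.CHAIN_APPROX_NONE)
        W=np.array([onz('w17',*p[0],20)[:2] for p in max(cn,key=len)],np.float32);print(st[i],np.round(cv2.fitEllipse(W)[0],1),np.round(cv2.fitEllipse(W)[1],1),cv2.minEnclosingCircle(W))
E
```

```text
t 42.33 pos [453.2 412.6 180.9] q [-0.98  0.46  0.25  1.76 -0.13  0.94  0.89]
shift frac [0.005 0.006 0.613] rows 3.2
turn frac [-0.0008  0.0003 -0.0001] rows 0.0
285.8898793910055 193.14917834821418 hsv [120   7 190] [ 21  71 168]
[   0    0  101   53 3267] [291.  199.5] [47.8 92.9] ((283.88916015625, 197.90821838378906), 48.38506317138672)
[113  93  29  31 725] [366.6 257.1] [28.2 28.5] ((366.6980895996094, 257.10565185546875), 14.62897777557373)
[ 52 136  65  27 784] [406.  204.4] [23.  66.2] ((409.0686950683594, 207.091552734375), 32.55637741088867)
[ 263  168   49   49 1528] [451.9 415.2] [49.7 52. ] ((451.7039794921875, 415.21661376953125), 26.442697525024414)
```

Call:
{"fn": "step_arm", "kwargs": {"series": [{"x": 0.003, "y": 0.009, "z": 0.18, "ax": 0, "ay": 0, "az": 0, "hand": 1}, {"x": 0, "y": 0, "z": 0.18, "ax": 0, "ay": 0, "az": 0, "hand": 1}, {"x": 0, "y": 0, "z": 0.13, "ax": 0, "ay": 0, "az": 0, "hand": 1}, {"x": 0, "y": 0, "z": 0.07, "ax": 0, "ay": 0, "az": 0, "hand": 1}, {"x": 0, "y": 0, "z": 0.035, "ax": 0, "ay": 0, "az": 0, "hand": 1}, {"x": 0, "y": 0, "z": 0, "ax": 0, "ay": 0, "az": 0, "hand": 1}, {"x": 0, "y": 0, "z": 0, "ax": 0, "ay": 0, "az": 0, "hand": 1}]}}

```text
time_s: 43.25
position: [453.6, 416.9, 4.9]
tool_rot: [0.002, 0.0, 1.0, 0.001]
ft_force: [-0.0, 0.4, 0.3]
grip_width: 85.0
finger_force: 0.0
```

```bash
python3 goto.py 452.3 415.2 3 90
```

```text
t 43.25 pos [453.6 416.9   4.9] q [-0.94  0.71  0.18  1.82 -0.2   0.62  0.94]
shift frac [ 0.004 -0.006  0.006] rows 0.0
turn frac [ 0.0005  0.0012 -0.    ] rows 0.0
```

Call:
{"fn": "step_arm", "kwargs": {"squeeze": 40, "series": [{"x": 0.004, "y": -0.005, "z": 0.005, "ax": 0, "ay": 0, "az": 0, "hand": 1}, {"x": 0, "y": 0, "z": 0, "ax": 0, "ay": 0, "az": 0, "hand": -1}, {"x": 0, "y": 0, "z": 0, "ax": 0, "ay": 0, "az": 0, "hand": -1}, {"x": 0, "y": 0, "z": 0, "ax": 0, "ay": 0, "az": 0, "hand": -1}, {"x": 0, "y": 0, "z": 0, "ax": 0, "ay": 0, "az": 0, "hand": -1}, {"x": 0, "y": 0, "z": 0, "ax": 0, "ay": 0, "az": 0, "hand": -1}, {"x": 0, "y": 0, "z": 0, "ax": 0, "ay": 0, "az": 0, "hand": -1}, {"x": 0, "y": 0, "z": 0, "ax": 0, "ay": 0, "az": 0, "hand": -1}]}}

```text
time_s: 44.25
position: [451.6, 414.9, 2.7]
tool_rot: [0.001, 0.0, 1.0, 0.0]
ft_force: [-1.5, -1.1, 5.7]
grip_width: 49.0
finger_force: 40.8
```

```bash
python3 goto.py 563.2 59.8 185 90
```

```text
t 44.25 pos [451.6 414.9   2.7] q [-0.94  0.71  0.18  1.83 -0.2   0.62  0.94]
shift frac [-0.373 -1.184 -0.607] rows 7.1
turn frac [ 0.      0.0006 -0.    ] rows 0.0
```

Call:
{"fn": "step_arm", "kwargs": {"series": [{"x": 0, "y": 0, "z": -0.06, "ax": 0, "ay": 0, "az": 0, "hand": -1}, {"x": 0, "y": 0, "z": -0.19, "ax": 0, "ay": 0, "az": 0, "hand": -1}, {"x": 0, "y": 0, "z": -0.19, "ax": 0, "ay": 0, "az": 0, "hand": -1}, {"x": 0, "y": 0, "z": -0.17, "ax": 0, "ay": 0, "az": 0, "hand": -1}, {"x": -0.0533, "y": -0.169, "z": 0, "ax": 0, "ay": 0, "az": 0, "hand": -1}, {"x": -0.0533, "y": -0.169, "z": 0, "ax": 0, "ay": 0, "az": 0, "hand": -1}, {"x": -0.0533, "y": -0.169, "z": 0, "ax": 0, "ay": 0, "az": 0, "hand": -1}, {"x": -0.0533, "y": -0.169, "z": 0, "ax": 0, "ay": 0, "az": 0, "hand": -1}, {"x": -0.0533, "y": -0.169, "z": 0, "ax": 0, "ay": 0, "az": 0, "hand": -1}, {"x": -0.0533, "y": -0.169, "z": 0, "ax": 0, "ay": 0, "az": 0, "hand": -1}]}}

```text
time_s: 45.5
position: [547.5, 108.9, 186.4]
tool_rot: [0.002, 0.0, 1.0, 0.0]
ft_force: [0.5, 0.4, -0.9]
grip_width: 48.4
finger_force: 41.8
```

Call:
{"fn": "step_arm", "kwargs": {"series": [{"x": -0.0533, "y": -0.169, "z": 0, "ax": 0, "ay": 0, "az": 0, "hand": -1}, {"x": 0, "y": 0, "z": 0, "ax": 0, "ay": 0, "az": 0, "hand": -1}, {"x": 0, "y": 0, "z": 0, "ax": 0, "ay": 0, "az": 0, "hand": -1}, {"x": 0, "y": 0, "z": 0, "ax": 0, "ay": 0, "az": 0, "hand": -1}]}}

```text
time_s: 46.0
position: [562.7, 61.6, 185.5]
tool_rot: [0.001, -0.001, 1.0, 0.0]
ft_force: [-0.4, -0.2, -0.3]
grip_width: 48.6
finger_force: 41.8
```

```bash
python3 goto.py 563.2 59.8 185 90; cat > ring.py <<'E'
# ring.py fn zrel kind : outline centre of the held round part in tool x,y, top face at tool z = zrel
import sys
from h import *
fn,z,kind=sys.argv[1],float(sys.argv[2]),sys.argv[3]
d=snap('wrist',fn);T=np.array(d['T_tool_cam']);h=cv2.cvtColor(d['pixels'][:,:,::-1],cv2.COLOR_BGR2HSV)
m=((h[...,1]<50)&(h[...,2]>90)) if kind=='grey' else ((h[...,0]<16)&(h[...,1]>150)&(h[...,2]>70))
m=m.astype(np.uint8);m[:,:195]=0;m[:,375:]=0;m[320:]=0
m=cv2.morphologyEx(m,cv2.MORPH_OPEN,np.ones((3,3),np.uint8))
n,l,st,c=cv2.connectedComponentsWithStats(m)
for i in range(1,n):
    if st[i,4]<500: continue
    cn,_=cv2.findContours((l==i).astype(np.uint8),cv2.RETR_EXTERNAL,cv2.CHAIN_APPROX_NONE)
    P=[]
    for (u,v) in max(cn,key=len)[:,0]:
        r=T[:3,:3]@np.array([(u-d['cx'])/d['fx'],-(v-d['cy'])/d['fy'],-1]);P.append((T[:3,3]+r*(z-T[2,3])/r[2])[:2])
    e=cv2.fitEllipse(np.array(P,np.float32));print(st[i],'centre',np.round(e[0],1),'size',np.round(e[1],1))
E
python3 ring.py w18 -17.3 grey
```

```text
t 46.0 pos [562.7  61.6 185.5] q [-0.45  0.39  0.36  1.88 -0.17  0.91  1.56]
shift frac [-0.002 -0.006  0.002] rows 0.0
turn frac [0.0002 0.0006 0.0008] rows 0.0
[  224   155   113   165 12005] centre [16.1 -0.4] size [50.3 87.7]
```

Call:
{"fn": "step_arm", "kwargs": {"series": [{"x": -0.003, "y": -0.0065, "z": 0.08, "ax": 0, "ay": 0, "az": 0, "hand": -1}, {"x": 0, "y": 0, "z": 0.03, "ax": 0, "ay": 0, "az": 0, "hand": -1}, {"x": 0, "y": 0, "z": 0.03, "ax": 0, "ay": 0, "az": 0, "hand": -1}, {"x": 0, "y": 0, "z": 0.03, "ax": 0, "ay": 0, "az": 0, "hand": -1}, {"x": 0, "y": 0, "z": 0, "ax": 0, "ay": 0, "az": 0, "hand": -1}]}}

```text
time_s: 46.68
position: [563.7, 57.9, 133.7]
tool_rot: [0.0, -0.0, 1.0, -0.0]
ft_force: [0.8, 0.3, -0.7]
grip_width: 48.7
finger_force: 41.8
```

Call:
{"fn": "step_arm", "kwargs": {"series": [{"x": 0, "y": 0.004, "z": 0.035, "ax": 0, "ay": 0, "az": 0, "hand": -1}, {"x": 0, "y": 0, "z": 0.015, "ax": 0, "ay": 0, "az": 0, "hand": -1}, {"x": 0, "y": 0, "z": 0.01, "ax": 0, "ay": 0, "az": 0, "hand": -1}, {"x": 0, "y": 0, "z": 0, "ax": 0, "ay": 0, "az": 0, "hand": -1}, {"x": 0, "y": 0, "z": 0, "ax": 0, "ay": 0, "az": 0, "hand": -1}]}}

```text
time_s: 47.3
position: [564.3, 59.0, 116.5]
tool_rot: [0.001, 0.0, 1.0, -0.0]
ft_force: [0.1, 0.4, -1.4]
grip_width: 48.7
finger_force: 41.8
```

Call:
{"fn": "step_arm", "kwargs": {"series": [{"x": 0, "y": 0, "z": 0.008, "ax": 0, "ay": 0, "az": 0, "hand": -1}, {"x": 0, "y": 0, "z": 0.006, "ax": 0, "ay": 0, "az": 0, "hand": -1}, {"x": 0, "y": 0, "z": 0, "ax": 0, "ay": 0, "az": 0, "hand": -1}, {"x": 0, "y": 0, "z": 0, "ax": 0, "ay": 0, "az": 0, "hand": -1}]}}

```text
time_s: 47.8
position: [564.5, 59.1, 114.6]
tool_rot: [0.001, 0.0, 1.0, 0.0]
ft_force: [-6.3, -0.0, 17.7]
grip_width: 48.8
finger_force: 43.4
```

Call:
{"fn": "step_arm", "kwargs": {"series": [{"x": 0, "y": 0, "z": -0.006, "ax": 0, "ay": 0, "az": 0, "hand": -1}, {"x": 0, "y": 0, "z": 0, "ax": 0, "ay": 0, "az": 0, "hand": 0.6}, {"x": 0, "y": 0, "z": 0, "ax": 0, "ay": 0, "az": 0, "hand": 0.6}, {"x": 0, "y": 0, "z": 0, "ax": 0, "ay": 0, "az": 0, "hand": 0.6}, {"x": 0, "y": 0, "z": -0.06, "ax": 0, "ay": 0, "az": 0, "hand": 0.6}, {"x": 0, "y": 0, "z": -0.12, "ax": 0, "ay": 0, "az": 0, "hand": 0.8}, {"x": 0, "y": 0, "z": -0.15, "ax": 0, "ay": 0, "az": 0, "hand": 1}, {"x": 0, "y": 0, "z": 0, "ax": 0, "ay": 0, "az": 0, "hand": 1}, {"x": 0, "y": 0, "z": 0, "ax": 0, "ay": 0, "az": 0, "hand": 1}]}}

```text
time_s: 48.92
position: [563.7, 59.2, 213.3]
tool_rot: [0.001, -0.0, 1.0, 0.0]
ft_force: [-1.2, 0.9, 0.3]
grip_width: 85.3
finger_force: 0.0
```

```bash
python3 goto.py 383 259 180 90; python3 - <<'E'
from h import *
d=snap('wrist','w19');im=d['pixels'][:,:,::-1];h=cv2.cvtColor(im,cv2.COLOR_BGR2HSV)
def fit(m,z,lab):
    m=m.astype(np.uint8);m[260:]=0;n,l,st,c=cv2.connectedComponentsWithStats(m)
    for i in range(1,n):
        if st[i,4]>400:
            cn,_=cv2.findContours((l==i).astype(np.uint8),cv2.RETR_EXTERNAL,cv2.CHAIN_APPROX_NONE)
            W=np.array([onz('w19',*p[0],z)[:2] for p in max(cn,key=len)],np.float32);e=cv2.fitEllipse(W);print(lab,st[i],np.round(e[0],1),np.round(e[1],1))
fit((h[...,0]<16)&(h[...,1]>150)&(h[...,2]>70),30,'cap')
u,v=proj('w19',[564,60,132]).astype(int);print(u,v)
k=im.max(2);fit((k<75)&(np.arange(420)[:,None]>v-60)&(abs(np.arange(560)[None]-u)<60),112,'seal')
print(k[v-46:v+46:3,u-48:u+48:4])
E
```

```text
t 48.92 pos [563.7  59.2 213.3] q [-0.46  0.35  0.37  1.85 -0.15  0.96  1.55]
shift frac [0.603 0.666 0.11 ] rows 4.7
turn frac [0.     0.0007 0.    ] rows 0.0
cap [ 449    0   75   34 1700] [388.4 249.6] [29.1 74.2]
cap [ 82  54  59  27 958] [ 435.7 -117.8] [15.7 79.6]
cap [  83  117   64   31 1143] [ 500.2 -123.7] [20.3 86.5]
cap [  96  183   65   31 1123] [ 573.6 -120.2] [23.  91.9]
285 215
seal [251 178  66  47 451] [569.1  59.2] [56.  61.1]
[[190 198 203 203 204 203 203 205 202 196 194 196 197 199 197 195 198 199
  198 199 197 197 181 192]
 [204 205 206 204 202 204 205 205 195 194 193 195 196 198 196 197 198 199
  197 197 197 196 180 176]
 [204 206 205 204 204 203 204 202 195 196 196 196 197 199 195 199 198 198
  197 198 195 198 188 175]
 [206 205 203 203 202 202 199 152 149 137 103  96  77 108 169 194 198 198
  196 197 197 196 180 178]
 [202 204 202 202 202 154 152 137  76  26  30  37  38  40  38  44 184 199
  198 197 199 196 192 176]
 [185 154 151 153 152 155 147  48  30  33  72  94 103  96  60  42  34 166
  197 196 195 198 196 179]
 [151 155 152 152 155 155  66  34  57 116 12
[... 1781 characters left out ...]
65 165 169 203 204 204 203 214 219 218 218 218 218 220 220 208 183
  184 179 185 175 188 192]
 [181 194 194 173 206 205 203 205 206 206 211 219 218 218 208 191 183 185
  189 184 184 178 187 196]
 [201 213 216 204 205 205 202 204 201 187 194 195 198 198 197 191 183 182
  189 184 183 181 184 214]
 [200 209 215 211 200 197 195 191 191 191 196 206 212 195 200 193 185 184
  189 184 181 181 198 214]
 [202 211 215 213 211 212 201 200 194 208 216 215 216 208 199 193 188 182
  191 185 182 186 197 212]
 [202 212 214 214 211 211 220 212 210 213 214 215 218 213 216 203 188 182
  191 192 201 201 197 212]
 [202 209 216 213 211 212 218 216 209 212 216 212 218 212 218 215 209 199
  208 207 200 204 195 213]]
```

Call:
{"fn": "step_arm", "kwargs": {"series": [{"x": 0.128, "y": 0.135, "z": 0, "ax": 0, "ay": 0, "az": 0, "hand": 1}, {"x": 0.128, "y": 0.135, "z": 0.028, "ax": 0, "ay": 0, "az": 0, "hand": 1}, {"x": 0.128, "y": 0.135, "z": 0.028, "ax": 0, "ay": 0, "az": 0, "hand": 1}, {"x": 0.128, "y": 0.135, "z": 0.028, "ax": 0, "ay": 0, "az": 0, "hand": 1}, {"x": 0.127, "y": 0.135, "z": 0.028, "ax": 0, "ay": 0, "az": 0, "hand": 1}, {"x": 0, "y": 0, "z": 0, "ax": 0, "ay": 0, "az": 0, "hand": 1}, {"x": 0, "y": 0, "z": 0, "ax": 0, "ay": 0, "az": 0, "hand": 1}, {"x": 0, "y": 0, "z": 0, "ax": 0, "ay": 0, "az": 0, "hand": 1}]}}

```text
time_s: 49.98
position: [373.2, 260.4, 178.7]
tool_rot: [0.001, 0.001, 1.0, -0.001]
ft_force: [0.5, 0.6, -0.7]
grip_width: 86.0
finger_force: 0.0
```

```bash
python3 - <<'E'
from h import *
d=snap('wrist','w20');im=d['pixels'][:,:,::-1];h=cv2.cvtColor(im,cv2.COLOR_BGR2HSV)
def fit(m,z,lab):
    m=m.astype(np.uint8);m[280:]=0;n,l,st,c=cv2.connectedComponentsWithStats(m)
    for i in range(1,n):
        if st[i,4]>150:
            cn,_=cv2.findContours((l==i).astype(np.uint8),cv2.RETR_EXTERNAL,cv2.CHAIN_APPROX_NONE)
            W=np.array([onz('w20',*p[0],z)[:2] for p in max(cn,key=len)],np.float32);e=cv2.fitEllipse(W);print(lab,st[i],np.round(e[0],1),np.round(e[1],1))
o=(h[...,0]<16)&(h[...,1]>130)&(h[...,2]>60);fit(o,30,'cap')
ys,xs=np.where(o[:280]);
w=(h[...,1]<50)&(h[...,2]>140);w[:,:xs.min()]=0;w[:,xs.max():]=0;w[:ys.min()]=0;w[ys.max():]=0;fit(w,30,'dot')
E
python3 goto.py 368 263 6 90
```

```text
cap [ 257  159   60   61 2149] [366.1 262.2] [59.5 61.4]
dot [273 178  27  27 579] [367.5 262.3] [26.8 27.2]
t 50.02 pos [373.2 260.5 178.8] q [-0.89  0.21  0.23  2.13 -0.06  0.81  0.95]
shift frac [0.019 0.009 0.576] rows 3.0
turn frac [-0.0002  0.0006 -0.0009] rows 0.0
```

Call:
{"fn": "step_arm", "kwargs": {"series": [{"x": 0.019, "y": 0.006, "z": 0.17, "ax": 0, "ay": 0, "az": 0, "hand": 1}, {"x": 0, "y": 0, "z": 0.17, "ax": 0, "ay": 0, "az": 0, "hand": 1}, {"x": 0, "y": 0, "z": 0.13, "ax": 0, "ay": 0, "az": 0, "hand": 1}, {"x": 0, "y": 0, "z": 0.07, "ax": 0, "ay": 0, "az": 0, "hand": 1}, {"x": 0, "y": 0, "z": 0.036, "ax": 0, "ay": 0, "az": 0, "hand": 1}, {"x": 0, "y": 0, "z": 0, "ax": 0, "ay": 0, "az": 0, "hand": 1}, {"x": 0, "y": 0, "z": 0, "ax": 0, "ay": 0, "az": 0, "hand": 1}]}}

```text
time_s: 50.9
position: [367.7, 263.6, 6.8]
tool_rot: [0.002, 0.0, 1.0, 0.0]
ft_force: [0.3, -0.4, 0.1]
grip_width: 85.2
finger_force: 0.0
```

```bash
python3 goto.py 367.5 262.3 6 90
```

```text
t 50.9 pos [367.7 263.6   6.8] q [-0.82  0.54  0.15  2.21 -0.19  0.4   1.05]
shift frac [ 0.001 -0.004  0.003] rows 0.0
turn frac [ 0.0002  0.001  -0.0002] rows 0.0
```

Call:
{"fn": "step_arm", "kwargs": {"squeeze": 40, "series": [{"x": 0, "y": -0.004, "z": 0, "ax": 0, "ay": 0, "az": 0, "hand": -1}, {"x": 0, "y": 0, "z": 0, "ax": 0, "ay": 0, "az": 0, "hand": -1}, {"x": 0, "y": 0, "z": 0, "ax": 0, "ay": 0, "az": 0, "hand": -1}, {"x": 0, "y": 0, "z": 0, "ax": 0, "ay": 0, "az": 0, "hand": -1}, {"x": 0, "y": 0, "z": 0, "ax": 0, "ay": 0, "az": 0, "hand": -1}, {"x": 0, "y": 0, "z": 0, "ax": 0, "ay": 0, "az": 0, "hand": -1}]}}

```text
time_s: 51.65
position: [367.4, 262.3, 7.3]
tool_rot: [0.001, 0.0, 1.0, 0.0]
ft_force: [-1.1, -2.5, 11.4]
grip_width: 61.0
finger_force: 40.7
```

```bash
python3 goto.py 564 59.5 190 90
```

```text
t 51.65 pos [367.4 262.3   7.3] q [-0.82  0.53  0.15  2.21 -0.19  0.4   1.05]
shift frac [-0.657 -0.676 -0.608] rows 5.8
turn frac [ 0.0002  0.0009 -0.    ] rows 0.0
```

Call:
{"fn": "step_arm", "kwargs": {"series": [{"x": 0, "y": 0, "z": -0.06, "ax": 0, "ay": 0, "az": 0, "hand": -1}, {"x": 0, "y": 0, "z": -0.18, "ax": 0, "ay": 0, "az": 0, "hand": -1}, {"x": 0, "y": 0, "z": -0.19, "ax": 0, "ay": 0, "az": 0, "hand": -1}, {"x": 0, "y": 0, "z": -0.18, "ax": 0, "ay": 0, "az": 0, "hand": -1}, {"x": -0.131, "y": -0.135, "z": 0, "ax": 0, "ay": 0, "az": 0, "hand": -1}, {"x": -0.131, "y": -0.135, "z": 0, "ax": 0, "ay": 0, "az": 0, "hand": -1}, {"x": -0.131, "y": -0.135, "z": 0, "ax": 0, "ay": 0, "az": 0, "hand": -1}, {"x": -0.131, "y": -0.135, "z": 0, "ax": 0, "ay": 0, "az": 0, "hand": -1}, {"x": -0.131, "y": -0.135, "z": 0, "ax": 0, "ay": 0, "az": 0, "hand": -1}, {"x": 0, "y": 0, "z": 0, "ax": 0, "ay": 0, "az": 0, "hand": -1}]}}

```text
time_s: 52.9
position: [565.3, 54.8, 189.9]
tool_rot: [0.002, 0.004, 1.0, -0.001]
ft_force: [-0.7, 0.0, -0.9]
grip_width: 61.3
finger_force: 44.2
```

Call:
{"fn": "step_arm", "kwargs": {"series": [{"x": 0, "y": 0, "z": 0, "ax": 0, "ay": 0, "az": 0, "hand": -1}, {"x": 0, "y": 0, "z": 0, "ax": 0, "ay": 0, "az": 0, "hand": -1}, {"x": 0, "y": 0, "z": 0, "ax": 0, "ay": 0, "az": 0, "hand": -1}]}}

```text
time_s: 53.28
position: [562.5, 60.9, 189.6]
tool_rot: [0.001, -0.001, 1.0, 0.0]
ft_force: [-0.4, 0.5, -0.5]
grip_width: 60.9
finger_force: 44.2
```

```bash
python3 goto.py 564 59.5 140 90; python3 ring.py w21 -22.7 orange
```

```text
t 53.27 pos [562.5  60.9 189.6] q [-0.49  0.38  0.4   1.87 -0.18  0.92  1.57]
shift frac [-0.005 -0.005  0.165] rows 0.9
turn frac [0.0001 0.0006 0.0006] rows 0.0
[ 218  202  134  118 9797] centre [5.3 0.1] size [59.4 60.6]
```

Call:
{"fn": "step_arm", "kwargs": {"series": [{"x": -0.005, "y": -0.004, "z": 0.07, "ax": 0, "ay": 0, "az": 0, "hand": -1}, {"x": 0, "y": 0, "z": 0.03, "ax": 0, "ay": 0, "az": 0, "hand": -1}, {"x": 0, "y": 0, "z": 0.025, "ax": 0, "ay": 0, "az": 0, "hand": -1}, {"x": 0, "y": 0, "z": 0.024, "ax": 0, "ay": 0, "az": 0, "hand": -1}, {"x": 0, "y": 0, "z": 0, "ax": 0, "ay": 0, "az": 0, "hand": -1}, {"x": 0, "y": 0, "z": 0, "ax": 0, "ay": 0, "az": 0, "hand": -1}]}}

```text
time_s: 54.08
position: [564.9, 58.4, 145.1]
tool_rot: [0.001, 0.0, 1.0, -0.0]
ft_force: [-0.7, 0.4, -0.3]
grip_width: 60.8
finger_force: 44.2
```

Call:
{"fn": "step_arm", "kwargs": {"series": [{"x": 0.002, "y": 0.002, "z": 0.012, "ax": 0, "ay": 0, "az": 0, "hand": -1}, {"x": 0, "y": 0, "z": 0.008, "ax": 0, "ay": 0, "az": 0, "hand": -1}, {"x": 0, "y": 0, "z": 0.005, "ax": 0, "ay": 0, "az": 0, "hand": -1}, {"x": 0, "y": 0, "z": 0, "ax": 0, "ay": 0, "az": 0, "hand": -1}, {"x": 0, "y": 0, "z": 0, "ax": 0, "ay": 0, "az": 0, "hand": -1}]}}

```text
time_s: 54.7
position: [564.1, 59.2, 139.4]
tool_rot: [0.001, -0.0, 1.0, 0.0]
ft_force: [-5.9, -0.9, 15.8]
grip_width: 60.7
finger_force: 45.7
```

Seated exactly at the expected height. Release and retreat, then check the whole scene by code.

Call:
{"fn": "step_arm", "kwargs": {"series": [{"x": 0, "y": 0, "z": -0.005, "ax": 0, "ay": 0, "az": 0, "hand": -1}, {"x": 0, "y": 0, "z": 0, "ax": 0, "ay": 0, "az": 0, "hand": 0.8}, {"x": 0, "y": 0, "z": 0, "ax": 0, "ay": 0, "az": 0, "hand": 0.8}, {"x": 0, "y": 0, "z": 0, "ax": 0, "ay": 0, "az": 0, "hand": 0.8}, {"x": 0, "y": 0, "z": -0.06, "ax": 0, "ay": 0, "az": 0, "hand": 0.8}, {"x": 0, "y": 0, "z": -0.12, "ax": 0, "ay": 0, "az": 0, "hand": 1}, {"x": 0, "y": 0, "z": -0.18, "ax": 0, "ay": 0, "az": 0, "hand": 1}, {"x": 0, "y": 0, "z": -0.18, "ax": 0, "ay": 0, "az": 0, "hand": 1}, {"x": 0, "y": 0, "z": 0, "ax": 0, "ay": 0, "az": 0, "hand": 1}, {"x": 0, "y": 0, "z": 0, "ax": 0, "ay": 0, "az": 0, "hand": 1}]}}

```text
time_s: 55.95
position: [563.4, 59.1, 301.2]
tool_rot: [0.001, 0.0, 1.0, 0.0]
ft_force: [-0.0, -0.4, -0.6]
grip_width: 85.9
finger_force: 0.0
```

```bash
cat > final.py <<'E'
from chk import *
d=snap('wrist','w22');snap('side','d22');snap('scene','s22')
im=d['pixels'][:,:,::-1];h=cv2.cvtColor(im,cv2.COLOR_BGR2HSV)
o=((h[...,0]<16)&(h[...,1]>130)&(h[...,2]>60))
# red bands
red=(((h[...,0]<5)|(h[...,0]>172))&(h[...,1]>150)&(h[...,2]>40)).astype(np.uint8);red[280:]=0
n,l,st,c=cv2.connectedComponentsWithStats(red)
for i in range(1,n):
    if st[i,4]<120: continue
    for hh in(10,25):
        P=np.array([online('w22',u,v,hh)[:2] for v,u in np.argwhere(l==i)],np.float32);b=cv2.boxPoints(cv2.minAreaRect(P));t=b[np.argsort(b[:,0])[:2]]
        print('tail h',hh,t.mean(0).round(1),'dx',(t[0]-t[1])[0].round(1),st[i].tolist())
u,v=proj('w22',[564,59.5,162]).astype(int);w=(h[...,1]<60)&(h[...,2]>140)
w[:max(v-30,0)]=0;w[v+30:]=0;w[:,:u-30]=0;w[:,u+30:]=0
n,l,st,c=cv2.connectedComponentsWithStats(w.astype(np.uint8))
for i in range(1,n):
    if st[i,4]>80: print('white',st[i],onz('w22',*c[i],162).round(1))
E
python3 final.py; python3 goto.py 560 59 250 90
```

```text
tail h 10 [-0. -0.] dx -0.3 [129, 72, 44, 20, 501]
tail h 25 [7.9 6.4] dx -0.3 [129, 72, 44, 20, 501]
tail h 10 [62.9 -6.9] dx -1.5 [132, 122, 47, 21, 571]
tail h 25 [68.2 -0.2] dx -1.4 [132, 122, 47, 21, 571]
tail h 10 [128.5  -5.8] dx -0.2 [142, 173, 47, 20, 552]
tail h 25 [131.1   0.8] dx -0.2 [142, 173, 47, 20, 552]
white [254 169  15  26 152] [540.7  33.7 162. ]
white [298 169  16  18 119] [538.9  82.9 162. ]
white [271 186  28  28 616] [564.2  59.4 162. ]
t 56.1 pos [563.   59.1 299.5] q [-0.52  0.27  0.43  1.76 -0.12  1.14  1.52]
shift frac [ 0.01  -0.     0.165] rows 0.9
turn frac [-0.0003 -0.0002 -0.    ] rows 0.0
```

```bash
python3 -c "
from station import robot
print(robot.close_job())"
```

```text
the job is handed in; nothing more can be done
None
```

Job handed in: the clamp is in the tray, three shingles (no fourth was there) are lapped on lines 1–3, and seal, spacer and cap are seated on the stub; by my last measurements everything is within tolerance, though the middle shingle sits about 3 mm above its line (limit 7 mm), and no verdict came back.

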